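# Turn the small domed lid over and nest it in the upturned big one

### The job

The small stoneware lid lies knob-up on the worktop; it is to be put away upside down inside the big lid, which already stands upside down on its knob. Take the small lid by its knob and stand it on edge in a slot of the wooden drying rack, let go of it, then take it again by its rim and lay it knob-down in the hollow of the big lid, centred and level on its knob. Set it down gently without dropping it, leave the big lid where it stands, and do not disturb the garlic, the jam jar or the teaspoon.

Things in the scene. Friction and masses are not known exactly. Their poses are not given: they have to be found in the camera images.
- small_lid: Small white stoneware lid, 0.18-0.31 kg, 128 mm across, 50 mm high with knob. Origin: centre of its rim plane (open side); z points to the knob; round about z. Hollow cone, wall 8 mm: outside straight at 45 degrees from radius 64 mm at z = 0 to 40 mm at z = 24 mm, inside parallel; rim cut in the plane z = 0 (ring 11 mm wide); inner ceiling z = 16 mm; crown up to z = 29 mm.
- knob_top (a point): Middle of the flat end of the small lid's knob, 50 mm from the lid's origin along its z. The knob is a plain cylinder 36 mm in diameter from z = 34 to 50 mm, on a 26 mm stem (z = 29 to 34 mm). The lid can stand upside down on it and rights itself when let go within about 15 degrees of level.
- big_lid: Big lid of the same white stoneware, 204 mm across, 0.9 kg, standing loose and upside down on its 64 mm wide knob. Origin: centre of that foot on the worktop, z up. Rim at z = 72 mm. Hollow faces up: 45-degree wall from the floor's edge out to radius 91 mm at the rim.
- big_floor (a point): Centre of the flat floor of the big lid's hollow, 32 mm above its origin; the floor's radius is about 50 mm. The small lid's knob shall stand here; the small lid's rim plane is then 82 mm above the big lid's origin.
- rack: Fixed wooden drying rack, 116 x 130 mm. Origin: centre of its underside, z up. Two rails along y at x = -45 and 45 mm, 26 mm wide, tops at z = 18 mm, open between them. On each rail three upright dowels, 8 mm thick, x = -46 or 46 mm, y = -38, 0, 38 mm, up to z = 54 mm. They form two slots 30 mm wide between dowels.
- rack_slot_a (a point): Middle of the slot at y = 19 mm in the rack's frame, level with the rail tops. The lid goes in on edge, axis along the rack's y, rim dipping between the rails, rim centre then 55 mm above this point. Let go, it tips by itself to its knob side and leans about 25 to 30 degrees past upright on the dowels, hollow obliquely up, rim centre about 65 mm above the worktop.
- rack_slot_b (a point): The same for the other slot, at y = -19 mm in the rack's frame.
- garlic: Bystander: garlic bulb, 54 mm across and 55 mm high; origin at the centre of its underside.
- jam_jar: Bystander: jam jar with a white cap, 65 mm in diameter, 90 mm high; origin at the centre of its underside.
- teaspoon: Bystander: steel teaspoon, 133 mm long, lying crosswise behind the rack; origin at the middle of its underside.

How it is judged:
By the outcome, as a careful person would: the job done as asked, in the order asked, and still so for the second after the job is handed in, with the robot touching nothing.
It also fails if it takes over 51 s, if anything falls off the work surface, if the arm or the gripper's body presses on something with over 40 N, if the wrist force passes 120 N, or if a joint passes its speed limit or range.

### The arm

A 6-joint arm with a two-finger parallel gripper is mounted at the origin on a cart in front of the work surface, level with it; the furniture and walls round the work are solid. World frame = base frame: x ahead of the robot, y to its left, z up, the work surface at z = 0. Lengths are in m, angles in degrees, forces in N, time in s.
With the tool pointing down it reaches from about 0.3 to 0.95 m from the base axis. Payload 3.1 kg.
Tool frame: the origin (TCP) lies at the very end of the fingers, on their centre line; the grasp point (between the pads) lies 19 mm behind it; z points along the fingers, y is the line along which they close (so a half turn about z gives the same grasp; the last joint's range is limited). The gripper opens to 85 mm and grips with 20 to 120 N. Pads are 22 mm wide; open, the fingers measure 114 mm over their backs; the gripper's body (76 mm by 85 mm) begins 54 mm behind the grasp point. The pads swing forward as they close: fully open they stand 13 mm farther back than shut.
Start: joints at [-80.369, 17.653, 93.61, -0, 68.738, -3.994], TCP at [0.147, -0.607, 0.231] pointing down, gripper open.
Joint ranges: [-175.34, 175.34], [-45.06, 112.39], [2.9, 150.54], [-68.45, 248.45], [3.09, 151.38], [-168.51, 168.51]. Speed limits (degrees/s): [159.86, 159.86, 180, 180, 180, 180].

### API

Orientations are given as a 3x3 rotation matrix whose columns are the frame's x, y, z axes.
In Python, from station import arm gives the robot as it stands.
- The arm moves only by the tool play_rows, never from a script. Its argument "series" is a list of rows, each an object with "rot": the turn, a rotation vector about the world's x, y, z in rad, a list of three; "translation": the shift along the world's x, y, z in cm, a list of three; "claw": the opening, from 0 (shut) to 1 (fully open). A call has 1 to 5 rows; each row is the pose to reach, as a shift and turn from the pose commanded when the call began; what a row does not reach only later rows make up. A row lasts 1/12 s, in which the tool goes at most 41.7 mm and 7.16 degrees, less where a joint would pass 70% of its speed; a pose out of reach is approached as far as the arm can. A call with a gripper value outside its range is refused whole. The fingers move at their own pace and stop on an object; the grip force is fixed at half the most. Time passes only in rows, so rows that repeat a pose let the fingers close. It gives the time, the measured TCP pose, the force, the opening and the grip force at its end, in the units of the state.
- arm.sense(): the state, without advancing time (a new reading comes with each control period).
- arm.get_image(name): name is "scene" or "top" or "wrist"; returns a dict with "color" (420x560x3 uint8, blue, green, red), "K" (3x3 intrinsics, pixels), "D" ([k1, k2, p1, p2, k3] as OpenCV has them; the pictures are not rectified), "origin" and "orientation" of the camera in the world; the wrist camera has in their place "T_tool_cam" (4x4, takes a point from camera to tool coordinates, whose origin is the TCP and whose axes are the flange's). Camera axes: x right, y up, looking along -z (the intrinsics and any distortion apply to the point x, -y, -z); pixel columns grow to the right and rows downward; lengths in m; the calibration is good to about 2 mm. A picture is of the moment at which its call begins: read the wrist's pose just before it. There is no depth.
- arm.sign_off(): hands the job in; it is judged then, once.
The state is a dict: "clock": time; "qpos": joint angles; "joint_velocities": joint speeds; "effort": joint torques, N m; "ee_pos": TCP position; "tcp_rot": TCP orientation; "ft_force": force on the tool from outside, world axes, zero at the start; "ft_torque": the same for the moment, N m; "grip_width": finger opening in m; "gripper_force": force on a finger pad.
Only numpy, scipy, OpenCV 4.12 (cv2) and the standard library are available. Lean on these libraries where they do the work, as an engineer would, in place of code of your own. Each camera call takes 0.05 s, during which the arm holds its last target. There are 200 camera calls.

## Working session

There is one attempt and no reset: what is moved stays moved. The work goes in short steps, Python scripts to look and compute and a tool call to move; the robot and the scene stay as the last step left them, time stands still between calls to the robot, and variables do not carry over. Pictures are saved under pics/ and viewed, at most 13 in all, crops included, and the job is handed in when it is done.

Besides the shell and the picture viewer there is one more tool, called after ">>>" as name(argument=value, ...) on one line, values as JSON. play_rows: Moves the arm, as the interface text tells. Its arguments: {"type":"object","properties":{"series":{"type":"array"}},"required":["series"]}

```bash
mkdir -p pics; ls; python3 - <<'E'
from station import arm
import cv2,numpy as np
s=arm.sense();print(s['clock'],s['ee_pos'],s['tcp_rot'],s['grip_width'])
for n in('scene','top'):
    d=arm.get_image(n);cv2.imwrite(f'pics/{n}0.png',d['color']);print(n,d['K'],d['D'],d['origin'],d['orientation'])
    np.savez(f'{n}0.npz',**d)
E
```

```text
pics
0.0 [ 0.14706314 -0.60661018  0.23003412] [[ 9.71864481e-01  2.35540441e-01 -3.61618313e-04]
 [ 2.35540645e-01 -9.71861817e-01  2.28318748e-03]
 [ 1.86339954e-04 -2.30412462e-03 -9.99997328e-01]] 0.08559277139496968
scene [[394.00005489   0.         280.79213176]
 [  0.         394.00005489 210.30580568]
 [  0.           0.           1.        ]] [-0.09364989  0.          0.          0.          0.        ] [0.24484034 0.5598213  0.73554408] [[-0.86260746  0.37420927 -0.34040534]
 [-0.50573041 -0.62189018  0.59790413]
 [ 0.01204653  0.6879099   0.72569612]]
top [[485.72898075   0.         286.30314377]
 [  0.         485.72898075 209.08325234]
 [  0.           0.           1.        ]] [-0.01669683  0.          0.          0.          0.        ] [0.45030745 0.02267091 1.12220814] [[ 0.01231066  0.9951068  -0.0980352 ]
 [-0.99974893  0.01408491  0.01742661]
 [ 0.01872215  0.09779606  0.99503036]]
```

View pics/scene0.png

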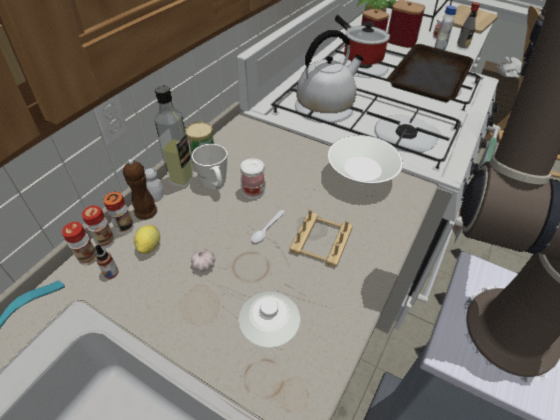

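View pics/top0.png

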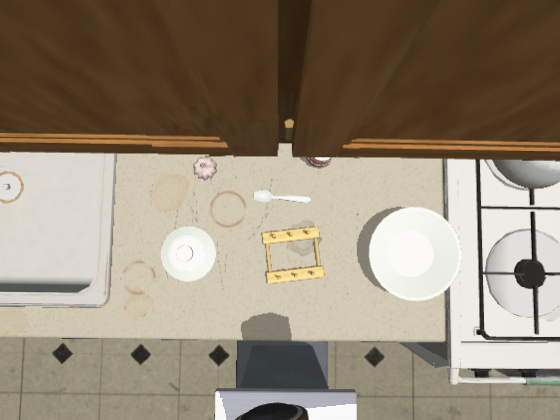

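Scene: the small lid is at top-view pixel (188,254), the rack at (293,255) and the big lid at (414,254). The spoon is at (282,197), the garlic at (205,167) and the jar at (320,158). Rails run roughly along world y. Now measuring.

```bash
cat > h.py <<'E'
import cv2,numpy as np
def rays(d,px):
    p=cv2.undistortPoints(np.asarray(px,float).reshape(-1,1,2),d['K'],d['D']).reshape(-1,2)
    return np.c_[p[:,0],-p[:,1],-np.ones(len(p))]@np.asarray(d['orientation']).T
def plane(d,px,z):
    r=rays(d,px);o=np.asarray(d['origin']);return o+r*((z-o[2])/r[:,2])[:,None]
def circ(P):
    A=np.c_[2*P[:,:2],np.ones(len(P))];c=np.linalg.lstsq(A,(P[:,:2]**2).sum(1),rcond=None)[0]
    return c[:2],np.sqrt(c[2]+c[:2]@c[:2])
E
python3 - <<'E'
from h import *
for n,boxes in (('top',{'small':(150,215,225,290,0.),'big':(350,200,470,305,.072)}),('scene',{'small':(225,280,310,350,0.),'big':(315,130,410,195,.072)})):
    d=dict(np.load(n+'0.npz'));hsv=cv2.cvtColor(d['color'],cv2.COLOR_BGR2HSV)
    for k,(a,b,c,e,z) in boxes.items():
        h=hsv[b:e,a:c]; m=((h[...,1]<28)&(h[...,2]>165)).astype(np.uint8)
        m=cv2.morphologyEx(m,cv2.MORPH_OPEN,np.ones((3,3)))
        cs=max(cv2.findContours(m,0,1)[0],key=cv2.contourArea);cs=cv2.convexHull(cs).reshape(-1,2)+[a,b]
        P=plane(d,cs,z);ce,r=circ(P);res=np.linalg.norm(P[:,:2]-ce,axis=1)-r
        g=abs(res)<.004;ce,r=circ(P[g]);print(n,k,ce.round(4),round(r,4),g.mean().round(2),abs(res).max().round(4))
d=dict(np.load('top0.npz'));hsv=cv2.cvtColor(d['color'],cv2.COLOR_BGR2HSV)
h=hsv[215:295,250:335];m=((h[...,1]>90)&(h[...,2]>120)).astype(np.uint8)
ys,xs=np.nonzero(m);P=plane(d,np.c_[xs+250,ys+215],.018)[:,:2]
print('rack rect',cv2.minAreaRect((P*1000).astype(np.float32)))
crop=np.hstack([cv2.resize(d['color'][215:295,250:335],None,fx=4.5,fy=4.5,interpolation=2),cv2.resize(np.load('scene0.npz')['color'][205:270,285:360],None,fx=360/65,fy=360/65,interpolation=2)])
cv2.imwrite('pics/rack.png',crop)
for nm,px in (('garlic',(205,168)),('spoon',(262,196)),('spoon2',(310,199)),('jar',(319,160))):print(nm,plane(d,[px],.03)[0].round(3))
E
```

```text
top small [0.4559 0.2275] 0.0632 1.0 0.0006
top big [ 0.4622 -0.277 ] 0.1027 0.3 0.0167
scene small [0.4698 0.2155] 0.1186 1.0 0.0009
scene big [0. 0.] 0.0 0.0 0.0162
rack rect ((456.39447021484375, -11.789093017578125), (115.19476318359375, 128.64373779296875), 7.314340114593506)
garlic [0.649 0.19  0.03 ]
spoon [0.587 0.059 0.03 ]
spoon2 [ 0.582 -0.05   0.03 ]
jar [ 0.672 -0.07   0.03 ]
```

View pics/rack.png

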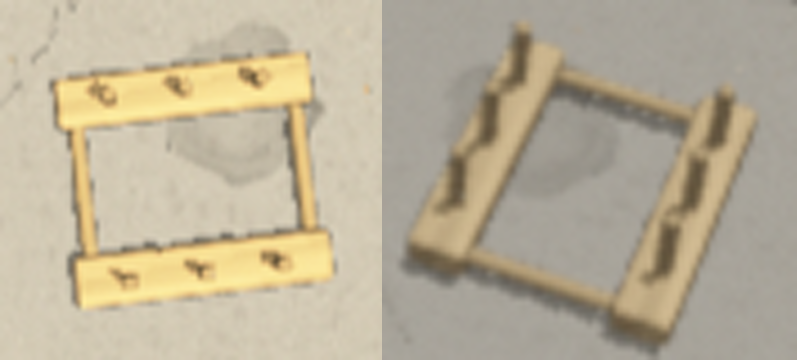

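The rack's y axis is yawed about +7.3°, and both rails and all six dowels are visible. Next I'll fix the big lid's position and compute the first moves: grasp the knob with the tool tilted 45°.

```bash
cat >> h.py <<'E'
from scipy.spatial.transform import Rotation as Ro
def frame(d,y):
    d=np.asarray(d,float);d/=np.linalg.norm(d);y=np.asarray(y,float);y=y-d*(y@d);y/=np.linalg.norm(y)
    return np.c_[np.cross(y,d),y,d]
YAW=np.radians(7.3);rx=np.array([np.cos(YAW),np.sin(YAW),0]);ry=np.array([-np.sin(YAW),np.cos(YAW),0]);ez=np.array([0,0,1.])
def delta(s,T,R):
    R0=np.array(s['tcp_rot']);rv=Ro.from_matrix(R@R0.T).as_rotvec()
    print('dcm',((np.array(T)-s['ee_pos'])*100).round(2),'rot',rv.round(3),'deg',np.degrees(np.linalg.norm(rv)).round(1))
E
python3 - <<'E'
from h import *
from station import arm
d=dict(np.load('top0.npz'));g=cv2.cvtColor(d['color'],cv2.COLOR_BGR2GRAY)
# big lid: radial edge search around seed, per angle last strong edge near the expected rim
def edges(seed,z,r0,r1,sign):
    out=[]
    for a in np.radians(np.arange(0,360,4)):
        rr=np.arange(r0,r1,.0005)
        P=np.c_[seed[0]+rr*np.cos(a),seed[1]+rr*np.sin(a),np.full(len(rr),z)]
        C=(P-d['origin'])@d['orientation'];uv=cv2.projectPoints(np.c_[C[:,0],-C[:,1],-C[:,2]],np.zeros(3),np.zeros(3),d['K'],d['D'])[0].astype(np.float32)
        v=cv2.remap(cv2.GaussianBlur(g,(3,3),0),uv,None,1).ravel().astype(float);dv=np.gradient(v)*sign
        i=dv[3:-3].argmax()+3
        if dv[i]>.8:out.append(P[i])
    P=np.array(out)
    for _ in range(6):
        c,r=circ(P);e=abs(np.linalg.norm(P[:,:2]-c,axis=1)-r);P=P[e<max(.0015,np.percentile(e,85))]
    return c.round(4),r.round(4),len(P),e.max().round(4)
for sd in((.462,-.277),(.462,-.265)):
    print('big rim',edges(sd,.072,.092,.114,-1)); print('floor',edges(sd,.032,.042,.06,1),edges(sd,.032,.042,.06,-1))
print('small rim',edges((.456,.2275),0,.056,.072,-1));print('knob',edges((.456,.2275),.05,.012,.024,-1))
s=arm.sense()
R=frame(ry-ez,rx);T=np.r_[.4559,.2275,0]+.008*ry+.039*ez;print(T,R.round(3));delta(s,T,R)
E
```

```text
big rim (array([ 0.4618, -0.2749]), np.float64(0.1005), 87, np.float64(0.0015))Traceback (most recent call last):
  File "<stdin>", line 19, in <module>
  File "<stdin>", line 16, in edges
  File "h.py", line 8, in circ
    A=np.c_[2*P[:,:2],np.ones(len(P))];c=np.linalg.lstsq(A,(P[:,:2]**2).sum(1),rcond=None)[0]
              ~^^^^^^
IndexError: too many indices for array: array is 1-dimensional, but 2 were indexed
```

```bash
python3 - <<'E'
from h import *
from station import arm
s=arm.sense()
R=frame(ry-ez,rx);T=np.r_[.4559,.2275,0]+.008*ry+.039*ez;print(T,R.round(3));delta(s,T,R)
E
```

```text
[0.45488348 0.23543516 0.039     ] [[-0.09   0.992 -0.09 ]
 [ 0.701  0.127  0.701]
 [ 0.707 -0.    -0.707]]
dcm [ 30.78  84.21 -19.11] rot [ 0.704 -0.487  1.378] deg 93.0
```

>>> play_rows(series=[{"translation": [2.8, 2.8, 0], "rot": [0.047, -0.032, 0.092], "claw": 1}, {"translation": [5.6, 5.6, 0], "rot": [0.094, -0.065, 0.184], "claw": 1}, {"translation": [8.4, 8.4, 0], "rot": [0.141, -0.097, 0.275], "claw": 1}, {"translation": [11.2, 11.2, 0], "rot": [0.188, -0.13, 0.367], "claw": 1}, {"translation": [14, 14, 0], "rot": [0.235, -0.162, 0.459], "claw": 1}])

```text
clock: 0.52
ee_pos: [0.2879, -0.4659, 0.2311]
tcp_rot: [[0.75, 0.654, 0.102], [0.614, -0.744, 0.263], [0.248, -0.134, -0.959]]
ft_force: [-0.0, 0.9, -0.6]
grip_width: 0.0856
gripper_force: 0.0
```

>>> play_rows(series=[{"translation": [2, 3.4, 0], "rot": [0.047, -0.032, 0.092], "claw": 1}, {"translation": [4, 6.8, 0], "rot": [0.094, -0.065, 0.184], "claw": 1}, {"translation": [6, 10.2, 0], "rot": [0.141, -0.097, 0.275], "claw": 1}, {"translation": [8, 13.6, 0], "rot": [0.188, -0.13, 0.367], "claw": 1}, {"translation": [10, 17, 0], "rot": [0.235, -0.162, 0.459], "claw": 1}])

```text
clock: 0.93
ee_pos: [0.3876, -0.2957, 0.2311]
tcp_rot: [[0.358, 0.931, 0.068], [0.783, -0.339, 0.521], [0.508, -0.133, -0.851]]
ft_force: [0.1, -0.3, 0.0]
grip_width: 0.0855
gripper_force: 0.0
```

>>> play_rows(series=[{"translation": [1.2, 3.8, 0], "rot": [0.047, -0.032, 0.092], "claw": 1}, {"translation": [2.4, 7.6, 0], "rot": [0.094, -0.065, 0.184], "claw": 1}, {"translation": [3.6, 11.4, 0], "rot": [0.141, -0.097, 0.275], "claw": 1}, {"translation": [4.8, 15.2, 0], "rot": [0.188, -0.13, 0.367], "claw": 1}, {"translation": [6, 19, 0], "rot": [0.235, -0.162, 0.459], "claw": 1}])

```text
clock: 1.35
ee_pos: [0.4473, -0.1057, 0.231]
tcp_rot: [[-0.092, 0.992, -0.09], [0.7, 0.129, 0.703], [0.709, 0.001, -0.706]]
ft_force: [0.6, -0.3, -0.7]
grip_width: 0.0857
gripper_force: 0.0
```

>>> play_rows(series=[{"translation": [0.2, 4, 0], "rot": [0, 0, 0], "claw": 1}, {"translation": [0.4, 8, 0], "rot": [0, 0, 0], "claw": 1}, {"translation": [0.6, 12, 0], "rot": [0, 0, 0], "claw": 1}, {"translation": [0.7, 16, 0], "rot": [0, 0, 0], "claw": 1}, {"translation": [0.8, 20, 0], "rot": [0, 0, 0], "claw": 1}])

```text
clock: 1.77
ee_pos: [0.4547, 0.0945, 0.2308]
tcp_rot: [[-0.087, 0.992, -0.089], [0.702, 0.125, 0.702], [0.707, -0.001, -0.707]]
ft_force: [1.8, -0.6, -0.0]
grip_width: 0.0854
gripper_force: 0.0
```

>>> play_rows(series=[{"translation": [0, 3.5, -2], "rot": [0, 0, 0], "claw": 1}, {"translation": [0, 7, -4], "rot": [0, 0, 0], "claw": 1}, {"translation": [0, 10.5, -7], "rot": [0, 0, 0], "claw": 1}, {"translation": [0, 14.2, -10], "rot": [0, 0, 0], "claw": 1}, {"translation": [0, 14.2, -10], "rot": [0, 0, 0], "claw": 1}])

```text
clock: 2.18
ee_pos: [0.4508, 0.2377, 0.1276]
tcp_rot: [[-0.086, 0.992, -0.097], [0.701, 0.129, 0.701], [0.708, -0.007, -0.706]]
ft_force: [-1.1, -0.7, -0.4]
grip_width: 0.0856
gripper_force: 0.0
```

```bash
python3 - <<'E'
from h import *
from station import arm
s=arm.sense();d=arm.get_image('wrist');cv2.imwrite('pics/w1.png',d['color'])
R=frame(ry-ez,rx);T=np.r_[.4559,.2275,0]+.008*ry+.039*ez;print(s['clock'],s['ee_pos'],s['qpos'],s['ft_force']);delta(s,T,R)
E
```

```text
2.1833 [0.45076292 0.23770738 0.12763849] [ -3.36785664  19.0875843  119.31266085  50.51028556  64.10019722
 -43.01654628] [-1.1007737  -0.6714903  -0.42799068]
dcm [ 0.41 -0.23 -8.86] rot [ 0.    -0.008 -0.002] deg 0.4
```

View pics/w1.png

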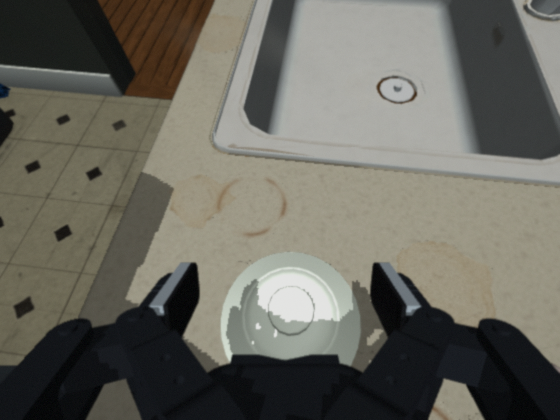

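The lid's knob is at (291,310), centred between the open fingers. Descending.

>>> play_rows(series=[{"translation": [0, 0, -2.5], "rot": [0, 0, 0], "claw": 1}, {"translation": [0, 0, -4.5], "rot": [0, 0, 0], "claw": 1}, {"translation": [0, 0, -6.5], "rot": [0, 0, 0], "claw": 1}, {"translation": [0, 0, -7.5], "rot": [0, 0, 0], "claw": 1}, {"translation": [0, 0, -7.5], "rot": [0, 0, 0], "claw": 1}])

```text
clock: 2.65
ee_pos: [0.4545, 0.2338, 0.0549]
tcp_rot: [[-0.085, 0.992, -0.09], [0.702, 0.124, 0.702], [0.707, -0.003, -0.707]]
ft_force: [0.3, 0.1, -0.3]
grip_width: 0.085
gripper_force: 0.0
```

>>> play_rows(series=[{"translation": [0, 0, -0.8], "rot": [0, 0, 0], "claw": 1}, {"translation": [0, 0, -1.6], "rot": [0, 0, 0], "claw": 1}, {"translation": [0, 0, -1.6], "rot": [0, 0, 0], "claw": 1}, {"translation": [0, 0, -1.6], "rot": [0, 0, 0], "claw": 1}])

```text
clock: 2.98
ee_pos: [0.4554, 0.2345, 0.0405]
tcp_rot: [[-0.088, 0.992, -0.088], [0.701, 0.125, 0.702], [0.707, -0.0, -0.707]]
ft_force: [0.3, 0.7, 0.1]
grip_width: 0.0853
gripper_force: 0.0
```

>>> play_rows(series=[{"translation": [0, 0, 0], "rot": [0, 0, 0], "claw": 0.5}, {"translation": [0, 0, 0], "rot": [0, 0, 0], "claw": 0.3}, {"translation": [0, 0, 0], "rot": [0, 0, 0], "claw": 0.1}, {"translation": [0, 0, 0], "rot": [0, 0, 0], "claw": 0.1}, {"translation": [0, 0, 0], "rot": [0, 0, 0], "claw": 0.1}])

```text
clock: 3.4
ee_pos: [0.4555, 0.2346, 0.0409]
tcp_rot: [[-0.089, 0.992, -0.088], [0.701, 0.125, 0.702], [0.708, 0.0, -0.707]]
ft_force: [-0.5, -2.0, 3.2]
grip_width: 0.0336
gripper_force: 59.2
```

>>> play_rows(series=[{"translation": [0, 0, 0], "rot": [0, 0, 0], "claw": 0.1}, {"translation": [0, 0, 0], "rot": [0, 0, 0], "claw": 0.1}, {"translation": [0, 0, 0], "rot": [0, 0, 0], "claw": 0.1}])

```text
clock: 3.65
ee_pos: [0.4555, 0.2346, 0.0409]
tcp_rot: [[-0.089, 0.992, -0.088], [0.701, 0.125, 0.702], [0.708, 0.0, -0.706]]
ft_force: [-0.9, -2.8, 5.1]
grip_width: 0.0336
gripper_force: 59.4
```

>>> play_rows(series=[{"translation": [0, 0, 1], "rot": [0, 0, 0], "claw": 0.1}, {"translation": [0, 0, 3], "rot": [0, 0, 0], "claw": 0.1}, {"translation": [0, 0, 6], "rot": [0, 0, 0], "claw": 0.1}, {"translation": [0, 0, 9], "rot": [0, 0, 0], "claw": 0.1}, {"translation": [0, 0, 10], "rot": [0, 0, 0], "claw": 0.1}])

```text
clock: 4.07
ee_pos: [0.457, 0.2348, 0.1436]
tcp_rot: [[-0.092, 0.992, -0.085], [0.701, 0.125, 0.702], [0.707, 0.005, -0.707]]
ft_force: [0.6, 0.4, -2.0]
grip_width: 0.0336
gripper_force: 59.9
```

```bash
python3 - <<'E'
from h import *
from station import arm
s=arm.sense();d=arm.get_image('scene');w=arm.get_image('wrist');cv2.imwrite('pics/s2.png',np.hstack([d['color'][:,140:],w['color'][200:,100:460].repeat(2,0)[:420]])[:, :780])
print(s['clock'],s['ee_pos'],s['ft_force'],s['ft_torque'],s['grip_width'])
E
```

```text
4.0667 [0.4569772  0.2347698  0.14364421] [ 0.57997176  0.4264656  -1.96081739] [-0.51894546 -0.09452867 -0.05339538] 0.033571614792880976
```

View pics/s2.png

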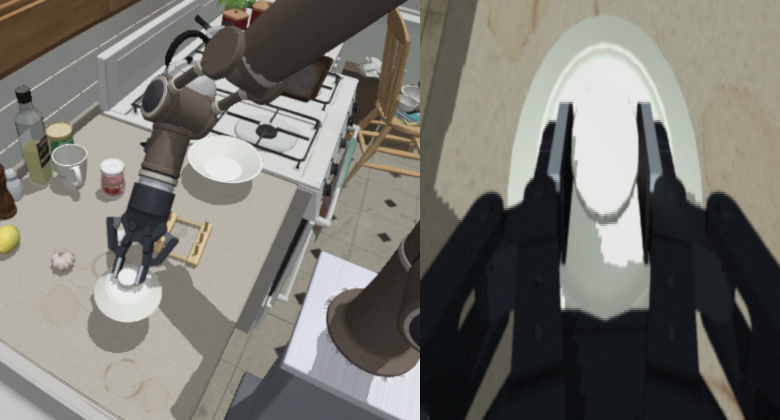

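Lid is held firmly and level. Now transport with the −90° tilt about the rack's x axis.

>>> play_rows(series=[{"translation": [0, -0.4, 1], "rot": [-0.104, -0.0133, 0], "claw": 0.1}, {"translation": [0, -0.8, 2], "rot": [-0.208, -0.0266, 0], "claw": 0.1}, {"translation": [0, -1.2, 3], "rot": [-0.312, -0.04, 0], "claw": 0.1}, {"translation": [0, -1.6, 4], "rot": [-0.415, -0.0532, 0], "claw": 0.1}, {"translation": [0, -2, 5], "rot": [-0.519, -0.0665, 0], "claw": 0.1}])

```text
clock: 4.58
ee_pos: [0.4543, 0.2137, 0.1891]
tcp_rot: [[-0.12, 0.992, -0.033], [0.96, 0.125, 0.252], [0.254, -0.001, -0.967]]
ft_force: [-1.0, -0.7, -2.0]
grip_width: 0.0336
gripper_force: 59.9
```

>>> play_rows(series=[{"translation": [0, -1.6, 0], "rot": [-0.104, -0.0133, 0], "claw": 0.1}, {"translation": [0, -3.2, 0], "rot": [-0.208, -0.0266, 0], "claw": 0.1}, {"translation": [0, -4.8, 0], "rot": [-0.312, -0.04, 0], "claw": 0.1}, {"translation": [0, -6.4, 0], "rot": [-0.415, -0.0532, 0], "claw": 0.1}, {"translation": [0, -8, 0], "rot": [-0.519, -0.0665, 0], "claw": 0.1}])

```text
clock: 5.0
ee_pos: [0.4543, 0.1339, 0.1888]
tcp_rot: [[-0.123, 0.992, 0.033], [0.957, 0.127, -0.261], [-0.263, -0.0, -0.965]]
ft_force: [-1.0, 1.1, -2.6]
grip_width: 0.0337
gripper_force: 59.9
```

>>> play_rows(series=[{"translation": [-0.1, -1.9, 0], "rot": [-0.104, -0.0133, 0], "claw": 0.1}, {"translation": [-0.2, -3.8, 0], "rot": [-0.208, -0.0266, 0], "claw": 0.1}, {"translation": [-0.3, -5.7, 0], "rot": [-0.312, -0.04, 0], "claw": 0.1}, {"translation": [-0.4, -7.6, 0], "rot": [-0.415, -0.0532, 0], "claw": 0.1}, {"translation": [-0.5, -9.6, 0], "rot": [-0.519, -0.0665, 0], "claw": 0.1}])

```text
clock: 5.42
ee_pos: [0.4494, 0.0383, 0.1885]
tcp_rot: [[-0.091, 0.992, 0.091], [0.699, 0.129, -0.703], [-0.709, -0.001, -0.705]]
ft_force: [-1.1, 0.2, -1.6]
grip_width: 0.0333
gripper_force: 60.0
```

>>> play_rows(series=[{"translation": [0, 0, -2.5], "rot": [0, 0, 0], "claw": 0.1}, {"translation": [0, 0, -5], "rot": [0, 0, 0], "claw": 0.1}, {"translation": [0, 0, -5], "rot": [0, 0, 0], "claw": 0.1}, {"translation": [0, 0, -5], "rot": [0, 0, 0], "claw": 0.1}, {"translation": [0, 0, -5], "rot": [0, 0, 0], "claw": 0.1}])

```text
clock: 5.83
ee_pos: [0.4501, 0.0384, 0.1401]
tcp_rot: [[-0.09, 0.992, 0.09], [0.702, 0.127, -0.701], [-0.707, 0.0, -0.708]]
ft_force: [0.9, 0.2, -1.1]
grip_width: 0.0339
gripper_force: 60.1
```

```bash
python3 - <<'E'
from h import *
from station import arm
s=arm.sense();d=arm.get_image('scene');w=arm.get_image('top');np.savez('top1.npz',**w);np.savez('scene1.npz',**d)
print(s['clock'],s['ee_pos'],s['ft_force'],s['ft_torque'],s['grip_width'])
delta(s,[.4498,.0397,.0659],frame(-ry-ez,rx))
T=np.array(s['ee_pos']);print('expected lid centre',(T-.0409*ry+.0071*ez).round(4))
a=cv2.resize(w['color'][200:300,220:320],(400,400),interpolation=2);b=cv2.resize(d['color'][150:290,260:400],(400,400),interpolation=2)
cv2.imwrite('pics/s3.png',np.hstack([a,b]))
E
```

```text
5.8333 [0.45009061 0.03843745 0.14013518] [ 0.8751388   0.17335508 -1.14327044] [ 0.56403885  0.05671446 -0.02837041] 0.03386840064234365
dcm [-0.03  0.13 -7.42] rot [-0.001  0.    -0.   ] deg 0.0
expected lid centre [ 0.4553 -0.0021  0.1472]
```

View pics/s3.png

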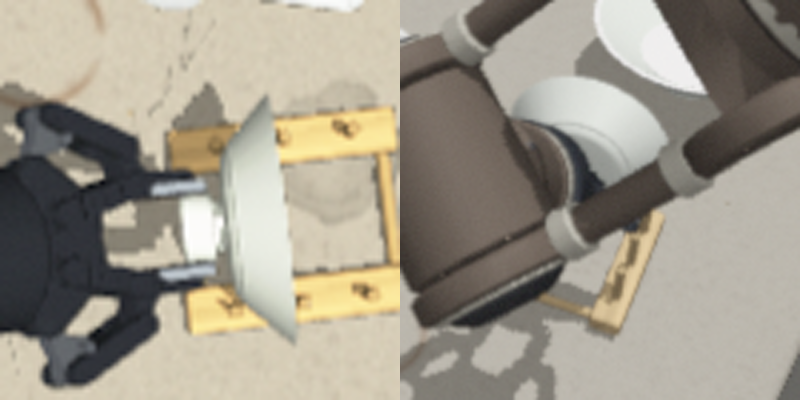

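```bash
python3 - <<'E'
from h import *
d=dict(np.load('top1.npz'))
P=plane(d,[(287-.25,224.1),(293.9,285.5)],.1472);print(P,P.mean(0),np.linalg.norm(P[0]-P[1]),'yaw',np.degrees(np.arctan2((P[0]-P[1])[1],(P[0]-P[1])[0])))
c=np.array([.4564,-.0118,0]);q=P.mean(0)-c;print('rack coords of rim mid',q@rx,q@ry)
# dowel tops in top0 crop, (col,row)/4.5 + (250,215)
D=np.array([(100,93),(176,85),(251,75),(124,278),(199,268),(274,259)])/4.5+[250,215]
P=plane(dict(np.load('top0.npz')),D,.05)-c;print(np.c_[P@rx,P@ry].round(4))
E
```

```text
[[ 0.51603643  0.00432246  0.1472    ]
 [ 0.39394606 -0.01138837  0.1472    ]] [ 0.45499124 -0.00353295  0.1472    ] 0.12309706767379715 yaw 7.332636314848118
rack coords of rim mid -0.000346888113714564 0.008379041975398361
[[ 0.0457  0.0405]
 [ 0.0454  0.0031]
 [ 0.046  -0.0341]
 [-0.045   0.039 ]
 [-0.0444  0.0022]
 [-0.0443 -0.0346]]
```

>>> play_rows(series=[{"translation": [0, 0.35, -1], "rot": [0, 0, 0], "claw": 0.1}, {"translation": [0, 0.35, -2.5], "rot": [0, 0, 0], "claw": 0.1}, {"translation": [0, 0.35, -4], "rot": [0, 0, 0], "claw": 0.1}, {"translation": [0, 0.35, -4.5], "rot": [0, 0, 0], "claw": 0.1}, {"translation": [0, 0.35, -4.5], "rot": [0, 0, 0], "claw": 0.1}])

```text
clock: 6.35
ee_pos: [0.4495, 0.0419, 0.0944]
tcp_rot: [[-0.09, 0.992, 0.09], [0.702, 0.127, -0.701], [-0.706, 0.0, -0.708]]
ft_force: [-0.1, 0.2, -1.6]
grip_width: 0.0331
gripper_force: 60.1
```

>>> play_rows(series=[{"translation": [0, 0, -0.8], "rot": [0, 0, 0], "claw": 0.1}, {"translation": [0, 0, -1.6], "rot": [0, 0, 0], "claw": 0.1}, {"translation": [0, 0, -2.2], "rot": [0, 0, 0], "claw": 0.1}, {"translation": [0, 0, -2.4], "rot": [0, 0, 0], "claw": 0.1}, {"translation": [0, 0, -2.4], "rot": [0, 0, 0], "claw": 0.1}])

```text
clock: 6.77
ee_pos: [0.4498, 0.0419, 0.0707]
tcp_rot: [[-0.089, 0.992, 0.09], [0.702, 0.127, -0.701], [-0.707, 0.001, -0.708]]
ft_force: [-0.1, -0.7, -2.3]
grip_width: 0.0334
gripper_force: 60.1
```

>>> play_rows(series=[{"translation": [0, 0, -0.1], "rot": [0, 0, 0], "claw": 0.1}, {"translation": [0, 0, -0.2], "rot": [0, 0, 0], "claw": 0.1}, {"translation": [0, 0, -0.2], "rot": [0, 0, 0], "claw": 0.1}, {"translation": [0, 0, -0.2], "rot": [0, 0, 0], "claw": 0.1}])

```text
clock: 7.1
ee_pos: [0.4503, 0.0421, 0.0694]
tcp_rot: [[-0.088, 0.992, 0.091], [0.703, 0.127, -0.7], [-0.706, 0.002, -0.708]]
ft_force: [0.1, 0.6, -1.3]
grip_width: 0.0335
gripper_force: 60.1
```

>>> play_rows(series=[{"translation": [0, 0, -0.1], "rot": [0, 0, 0], "claw": 0.1}, {"translation": [0, 0, -0.2], "rot": [0, 0, 0], "claw": 0.1}, {"translation": [0, 0, -0.2], "rot": [0, 0, 0], "claw": 0.1}])

```text
clock: 7.35
ee_pos: [0.4502, 0.0421, 0.0672]
tcp_rot: [[-0.088, 0.992, 0.091], [0.702, 0.127, -0.7], [-0.706, 0.002, -0.708]]
ft_force: [0.2, 0.6, -1.7]
grip_width: 0.0338
gripper_force: 60.1
```

>>> play_rows(series=[{"translation": [0, 0, -0.1], "rot": [0, 0, 0], "claw": 0.1}, {"translation": [0, 0, -0.1], "rot": [0, 0, 0], "claw": 0.1}, {"translation": [0, 0, -0.1], "rot": [0, 0, 0], "claw": 0.1}])

```text
clock: 7.6
ee_pos: [0.4503, 0.0421, 0.0664]
tcp_rot: [[-0.088, 0.992, 0.091], [0.702, 0.127, -0.701], [-0.706, 0.002, -0.708]]
ft_force: [0.4, 0.8, 0.1]
grip_width: 0.0335
gripper_force: 60.3
```

>>> play_rows(series=[{"translation": [0, 0, -0.1], "rot": [0, 0, 0], "claw": 0.1}, {"translation": [0, 0, -0.1], "rot": [0, 0, 0], "claw": 0.1}, {"translation": [0, 0, -0.1], "rot": [0, 0, 0], "claw": 0.1}])

```text
clock: 7.85
ee_pos: [0.4504, 0.0422, 0.0656]
tcp_rot: [[-0.088, 0.992, 0.091], [0.702, 0.127, -0.701], [-0.706, 0.003, -0.708]]
ft_force: [-1.6, 1.9, 2.0]
grip_width: 0.0335
gripper_force: 60.6
```

>>> play_rows(series=[{"translation": [0, 0, 0], "rot": [0, 0, 0], "claw": 0.45}, {"translation": [0, 0, 0], "rot": [0, 0, 0], "claw": 0.5}, {"translation": [0, 0, 0], "rot": [0, 0, 0], "claw": 0.55}, {"translation": [0, 0, 0], "rot": [0, 0, 0], "claw": 0.55}, {"translation": [0, 0, 0], "rot": [0, 0, 0], "claw": 0.55}])

```text
clock: 8.27
ee_pos: [0.45, 0.042, 0.0651]
tcp_rot: [[-0.089, 0.992, 0.091], [0.702, 0.127, -0.7], [-0.706, 0.002, -0.708]]
ft_force: [-0.2, -0.3, 0.2]
grip_width: 0.0471
gripper_force: 0.3
```

>>> play_rows(series=[{"translation": [0, 0.5, 0.5], "rot": [0, 0, 0], "claw": 0.6}, {"translation": [-0.1, 1, 1], "rot": [0, 0, 0], "claw": 0.6}, {"translation": [-0.2, 1.7, 1.7], "rot": [0, 0, 0], "claw": 0.7}, {"translation": [-0.3, 2.4, 2.4], "rot": [0, 0, 0], "claw": 0.7}, {"translation": [-0.4, 3.2, 3.2], "rot": [0, 0, 0], "claw": 0.7}])

```text
clock: 8.68
ee_pos: [0.4462, 0.0749, 0.0982]
tcp_rot: [[-0.088, 0.992, 0.091], [0.702, 0.127, -0.7], [-0.706, 0.002, -0.708]]
ft_force: [0.1, -0.7, 0.9]
grip_width: 0.0599
gripper_force: 0.0
```

>>> play_rows(series=[{"translation": [-0.1, 1.2, 1.2], "rot": [0, 0, 0], "claw": 0.7}, {"translation": [-0.3, 3, 3], "rot": [0, 0, 0], "claw": 0.7}, {"translation": [-0.4, 5, 5], "rot": [0, 0, 0], "claw": 0.7}, {"translation": [-0.5, 7, 8], "rot": [0, 0, 0], "claw": 0.7}, {"translation": [-0.6, 9, 11], "rot": [0, 0, 0], "claw": 0.7}])

```text
clock: 9.1
ee_pos: [0.4392, 0.1654, 0.2088]
tcp_rot: [[-0.09, 0.992, 0.091], [0.702, 0.128, -0.7], [-0.706, 0.001, -0.708]]
ft_force: [0.7, 0.0, 0.8]
grip_width: 0.06
gripper_force: 0.0
```

```bash
python3 - <<'E'
from h import *
from station import arm
s=arm.sense();w=arm.get_image('top');d=arm.get_image('scene');np.savez('top2.npz',**w);np.savez('scene2.npz',**d)
print(s['clock'],s['ee_pos'],s['ft_force'])
a=cv2.resize(w['color'][200:300,220:320],(400,400),interpolation=2);b=cv2.resize(d['color'][150:290,260:400],(400,400),interpolation=2)
cv2.imwrite('pics/s4.png',np.hstack([a,b]))
E
```

```text
9.1 [0.43924181 0.16537434 0.20882265] [0.74923078 0.02207102 0.84275059]
```

View pics/s4.png

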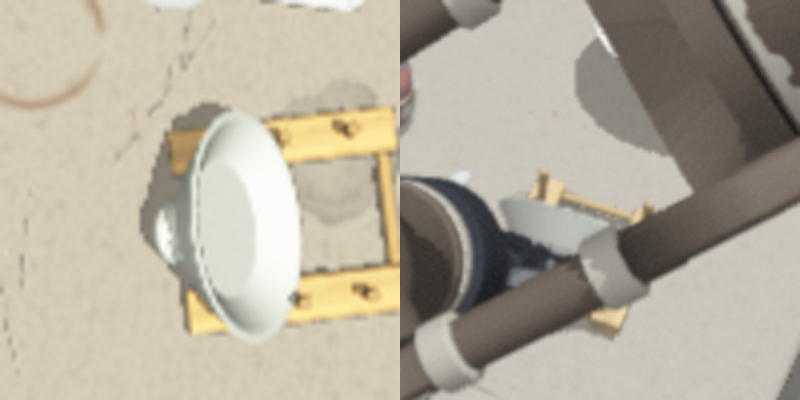

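The lid now leans alone in slot a: hollow to −y and up, rim extremes at crop pixels (190–300, 108–340), knob on the +y side. Locating its rim now.

```bash
cat > m.py <<'E'
from h import *
from scipy.optimize import least_squares
from station import arm
d=dict(np.load('top2.npz'));hsv=cv2.cvtColor(d['color'],cv2.COLOR_BGR2HSV)
x0,y0=250,215;h=hsv[y0:295,x0:310]
m=((h[...,1]<45)&(h[...,2]>120)).astype(np.uint8)
m=cv2.morphologyEx(m,cv2.MORPH_OPEN,np.ones((3,3)))
c=max(cv2.findContours(m,0,1)[0],key=cv2.contourArea).reshape(-1,2)+[x0,y0]
print(c.min(0),c.max(0))
mid=(c[:,1].min()+c[:,1].max())/2
right=c[c[:,0]>=280].astype(float)
left=np.array([(205,150),(193,200),(196,250),(211,300)])/4+[220,200]-.4
def resid(p,pts):
    cy,cx,t=p;C=np.array([.4564,-.0118,0])+cx*rx+cy*ry+ZC*ez
    n=np.cos(t)*ry-np.sin(t)*ez;u=np.sin(t)*ry+np.cos(t)*ez
    r=rays(d,pts);o=d['origin'];P=o+r*(((C-o)@n)/(r@n))[:,None]
    return np.linalg.norm(P-C,axis=1)-.064
for ZC in(.06,.065,.07):
  for nm,pts in(('right',right),('both',np.r_[right,left])):
    f=least_squares(resid,[.02,0,.47],args=(pts,),loss='soft_l1',f_scale=.001);print(ZC,nm,f.x[:2].round(4),np.degrees(f.x[2]).round(1),abs(f.fun).mean().round(4))
    cy,cx,t=f.x;C=np.array([.4564,-.0118,0])+cx*rx+cy*ry+ZC*ez;print('  C',C.round(4),'top',(C+.064*(np.sin(t)*ry+np.cos(t)*ez)).round(4))
E
python3 m.py
```

```text
[250 215] [309 294]
0.06 right [-0.0437 -0.0029] 80.3 0.0218
  C [ 0.459  -0.0555  0.06  ] top [0.451  0.0071 0.0708]
0.06 both [0.0194 0.0009] 119.4 0.017
  C [0.4548 0.0076 0.06  ] top [0.4477 0.0628 0.0285]
0.065 right [-0.044 -0.003] 80.4 0.0216
  C [ 0.459  -0.0558  0.065 ] top [0.451  0.0068 0.0757]
0.065 both [0.0199 0.001 ] 119.2 0.0169
  C [0.4548 0.0081 0.065 ] top [0.4477 0.0635 0.0338]
0.07 right [0.0237 0.0006] 111.0 0.0167
  C [0.454  0.0118 0.07  ] top [0.4464 0.0711 0.0471]
0.07 both [0.0204 0.001 ] 118.9 0.0168
  C [0.4548 0.0086 0.07  ] top [0.4477 0.0641 0.039 ]
```

```bash
sed -i 's/<45)&(h\[...,2\]>120)/<27)\&(h[...,2]>150)/' m.py; python3 m.py; python3 - <<'E'
from h import *
d=np.load('top2.npz');h=cv2.cvtColor(d['color'],cv2.COLOR_BGR2HSV);print(h[257,272:302,1],h[257,272:302,2])
E
```

```text
[267 228] [295 285]
0.06 right [ 0.0304 -0.0002] 33.3 0.0012
  C [0.4523 0.0184 0.06  ] top [0.4479 0.0532 0.1135]
0.06 both [ 0.0255 -0.    ] 27.6 0.0018
  C [0.4531 0.0135 0.06  ] top [0.4494 0.0429 0.1167]
0.065 right [ 0.031  -0.0002] 33.7 0.0012
  C [0.4523 0.0189 0.065 ] top [0.4478 0.0542 0.1182]
0.065 both [0.0257 0.0002] 27.5 0.0019
  C [0.4533 0.0137 0.065 ] top [0.4495 0.043  0.1218]
0.07 right [ 0.0315 -0.0001] 34.2 0.0012
  C [0.4523 0.0195 0.07  ] top [0.4477 0.0551 0.123 ]
0.07 both [0.0258 0.0003] 27.4 0.002
  C [0.4535 0.0138 0.07  ] top [0.4497 0.0431 0.1268]
[14 14 14 15 14 15 15 13 14 14 15 11  4  2  2  3  2  2  2  2  3  3  8 26
 35 37 36 38 36 37] [222 222 222 222 222 223 222 222 223 223 222 229 250 251 251 252 251 251
 251 251 252 251 246 206 213 212 212 214 212 211]
```

```bash
cat > g.py <<'E'
from h import *
from station import arm
s=arm.sense();t=np.radians(27.5);C=np.array([.4533,.0137,.065])
zl=np.cos(t)*ry-np.sin(t)*ez;u=np.sin(t)*ry+np.cos(t)*ez
d=(zl-u)/2**.5;n=(zl+u)/2**.5
for sg in(1,-1):
    R=frame(d,-n*sg)
    for p in(-.05,.019):delta(s,C+.0585*u+p*d,R)
print('d',d.round(3),s['qpos'].round(1),s['clock'])
E
python3 g.py
```

```text
dcm [  0.82 -14.37  -4.85] rot [ 0.895 -0.26  -1.587] deg 105.5
dcm [  0.56 -12.31 -11.43] rot [ 0.895 -0.26  -1.587] deg 105.5
dcm [  0.82 -14.37  -4.85] rot [0.775 0.496 1.593] deg 105.4
dcm [  0.56 -12.31 -11.43] rot [0.775 0.496 1.593] deg 105.4
d [-0.038  0.298 -0.954] [ 39.   18.7 106.3 -37.4  83.5  46. ] 9.2
```

>>> play_rows(series=[{"translation": [0, -0.7, 0.6], "rot": [0.045, -0.013, -0.079], "claw": 0.45}, {"translation": [0.1, -1.4, 1.2], "rot": [0.09, -0.026, -0.159], "claw": 0.45}, {"translation": [0.1, -2.1, 1.8], "rot": [0.134, -0.039, -0.238], "claw": 0.45}, {"translation": [0.2, -2.8, 2.4], "rot": [0.179, -0.052, -0.317], "claw": 0.45}, {"translation": [0.2, -3.5, 3], "rot": [0.224, -0.065, -0.397], "claw": 0.45}])

```text
clock: 9.62
ee_pos: [0.4419, 0.1293, 0.2377]
tcp_rot: [[0.26, 0.96, -0.105], [0.809, -0.276, -0.518], [-0.526, 0.05, -0.849]]
ft_force: [0.4, -0.8, -0.9]
grip_width: 0.0385
gripper_force: 0.0
```

>>> play_rows(series=[{"translation": [0, -0.7, 0], "rot": [0.045, -0.013, -0.079], "claw": 0.45}, {"translation": [0.1, -1.4, 0], "rot": [0.09, -0.026, -0.159], "claw": 0.45}, {"translation": [0.1, -2.1, 0], "rot": [0.134, -0.039, -0.238], "claw": 0.45}, {"translation": [0.2, -2.8, 0], "rot": [0.179, -0.052, -0.317], "claw": 0.45}, {"translation": [0.2, -3.6, 0], "rot": [0.224, -0.065, -0.397], "claw": 0.45}])

```text
clock: 10.03
ee_pos: [0.4441, 0.0932, 0.2375]
tcp_rot: [[0.6, 0.774, -0.201], [0.732, -0.633, -0.251], [-0.322, 0.003, -0.947]]
ft_force: [0.3, -0.2, 0.1]
grip_width: 0.0386
gripper_force: 0.0
```

>>> play_rows(series=[{"translation": [0, -0.7, 0], "rot": [0.045, -0.013, -0.079], "claw": 0.45}, {"translation": [0.1, -1.4, 0], "rot": [0.09, -0.026, -0.159], "claw": 0.45}, {"translation": [0.1, -2.1, 0], "rot": [0.134, -0.039, -0.238], "claw": 0.45}, {"translation": [0.2, -2.8, 0], "rot": [0.179, -0.052, -0.317], "claw": 0.45}, {"translation": [0.2, -3.6, 0], "rot": [0.224, -0.065, -0.397], "claw": 0.45}])

```text
clock: 10.45
ee_pos: [0.4461, 0.0571, 0.2376]
tcp_rot: [[0.862, 0.474, -0.179], [0.489, -0.871, 0.046], [-0.134, -0.127, -0.983]]
ft_force: [0.1, -0.3, 0.4]
grip_width: 0.0384
gripper_force: 0.0
```

>>> play_rows(series=[{"translation": [0, -0.7, 0], "rot": [0.045, -0.013, -0.079], "claw": 0.45}, {"translation": [0.1, -1.4, 0], "rot": [0.09, -0.026, -0.159], "claw": 0.45}, {"translation": [0.1, -2.1, 0], "rot": [0.134, -0.039, -0.238], "claw": 0.45}, {"translation": [0.2, -2.8, 0], "rot": [0.179, -0.052, -0.317], "claw": 0.45}, {"translation": [0.2, -3.7, 0], "rot": [0.224, -0.065, -0.397], "claw": 0.45}])

```text
clock: 10.87
ee_pos: [0.4481, 0.0202, 0.2376]
tcp_rot: [[0.992, 0.123, -0.043], [0.13, -0.941, 0.311], [-0.003, -0.314, -0.949]]
ft_force: [0.3, 0.3, -0.4]
grip_width: 0.0383
gripper_force: 0.0
```

>>> play_rows(series=[{"translation": [0, 0, -2], "rot": [0, 0, 0], "claw": 0.45}, {"translation": [0, 0, -4], "rot": [0, 0, 0], "claw": 0.45}, {"translation": [0, 0, -6], "rot": [0, 0, 0], "claw": 0.45}, {"translation": [0, 0, -7], "rot": [0, 0, 0], "claw": 0.45}, {"translation": [0, 0, -7], "rot": [0, 0, 0], "claw": 0.45}])

```text
clock: 11.28
ee_pos: [0.4457, 0.0208, 0.165]
tcp_rot: [[0.991, 0.124, -0.051], [0.134, -0.941, 0.31], [-0.009, -0.314, -0.949]]
ft_force: [-0.9, -0.4, -0.4]
grip_width: 0.038
gripper_force: 0.0
```

```bash
python3 g.py; python3 - <<'E'
from h import *
from station import arm
d=arm.get_image('wrist');cv2.imwrite('pics/w5.png',d['color']);np.savez('w5.npz',s=arm.sense()['ee_pos'],**d)
E
```

```text
dcm [ 0.61  0.47 -0.05] rot [-0.013 -0.011 -0.007] deg 1.0
dcm [ 0.34  2.53 -6.63] rot [-0.013 -0.011 -0.007] deg 1.0
dcm [ 0.61  0.47 -0.05] rot [ 0.14  -0.955  2.986] deg 179.8
dcm [ 0.34  2.53 -6.63] rot [ 0.14  -0.955  2.986] deg 179.8
d [-0.038  0.298 -0.954] [-14.9   6.2 118.1  18.5  64.6  58.2] 11.2833
```

View pics/w5.png

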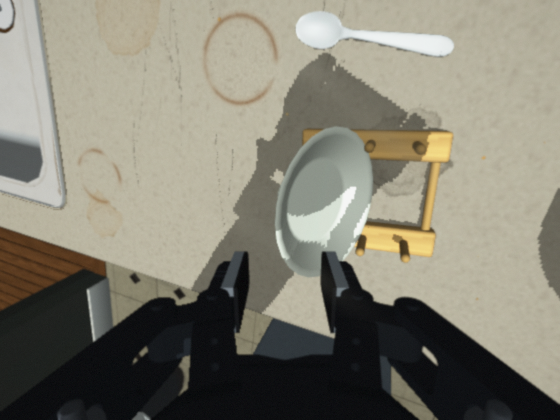

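The wrist view shows the spoon undisturbed and the leaning lid's upper rim at (277,205), in line with the finger gap (243–322). I'll check the predicted rim pixels against this view.

```bash
python3 - <<'E'
from h import *
from station import arm
s=arm.sense();w=dict(np.load('w5.npz'));R=np.array(s['tcp_rot']);p=np.array(s['ee_pos'])
M=np.eye(4);M[:3,:3]=R;M[:3,3]=p;W=M@w['T_tool_cam'];print(w['T_tool_cam'].round(3))
t=np.radians(27.5);C=np.array([.4533,.0137,.065])
zl=np.cos(t)*ry-np.sin(t)*ez;u=np.sin(t)*ry+np.cos(t)*ez
a=np.radians(np.arange(0,360,45));X=C+.064*(np.cos(a)[:,None]*u+np.sin(a)[:,None]*rx)
c=(np.c_[X,np.ones(8)]@np.linalg.inv(W).T)[:,:3]
print(cv2.projectPoints(np.c_[c[:,0],-c[:,1],-c[:,2]],np.zeros(3),np.zeros(3),w['K'],w['D'])[0].reshape(-1,2).round(0).tolist())
g=cv2.cvtColor(w['color'],cv2.COLOR_BGR2HSV)
m=((g[...,1]<30)&(g[...,2]>130)).astype(np.uint8)[115:290,250:385];m=cv2.morphologyEx(m,cv2.MORPH_OPEN,np.ones((3,3)))
k=max(cv2.findContours(m,0,1)[0],key=cv2.contourArea).reshape(-1,2)+[250,115];print([k[f(k[:,i])].tolist() for i in(0,1) for f in(np.argmin,np.argmax)])
E
```

```text
[[ 0.     0.954  0.298  0.076]
 [ 1.    -0.     0.001 -0.   ]
 [ 0.001  0.298 -0.954 -0.142]
 [ 0.     0.     0.     1.   ]]
[[275.0, 224.0], [295.0, 155.0], [337.0, 125.0], [366.0, 146.0], [372.0, 192.0], [358.0, 240.0], [328.0, 273.0], [293.0, 273.0]]
[[275, 216], [372, 198], [331, 127], [306, 277]]
```

>>> play_rows(series=[{"translation": [0.3, 0.4, 0], "rot": [-0.01, 0, 0], "claw": 0.45}, {"translation": [0.3, 0.4, 0], "rot": [-0.01, 0, 0], "claw": 0.45}, {"translation": [0.3, 0.4, 0], "rot": [-0.01, 0, 0], "claw": 0.45}])

```text
clock: 11.58
ee_pos: [0.4525, 0.0244, 0.1686]
tcp_rot: [[0.991, 0.127, -0.043], [0.134, -0.945, 0.299], [-0.003, -0.302, -0.953]]
ft_force: [0.4, 0.5, 0.0]
grip_width: 0.038
gripper_force: 0.0
```

```bash
python3 g.py
```

```text
dcm [-0.07  0.12 -0.4 ] rot [-0.001 -0.003 -0.007] deg 0.4
dcm [-0.33  2.18 -6.98] rot [-0.001 -0.003 -0.007] deg 0.4
dcm [-0.07  0.12 -0.4 ] rot [ 0.127 -0.936  2.99 ] deg 179.7
dcm [-0.33  2.18 -6.98] rot [ 0.127 -0.936  2.99 ] deg 179.7
d [-0.038  0.298 -0.954] [-13.9   6.1 117.5  18.1  64.3  59.4] 11.5833
```

Insert along d.

>>> play_rows(series=[{"translation": [-0.1, 0.5, -1.5], "rot": [0, 0, -0.005], "claw": 0.45}, {"translation": [-0.2, 1.0, -3], "rot": [0, 0, -0.005], "claw": 0.45}, {"translation": [-0.2, 1.4, -4.2], "rot": [0, 0, -0.005], "claw": 0.45}, {"translation": [-0.3, 1.7, -5.2], "rot": [0, 0, -0.005], "claw": 0.45}, {"translation": [-0.3, 1.75, -5.4], "rot": [0, 0, -0.005], "claw": 0.45}])

```text
clock: 12.0
ee_pos: [0.4471, 0.0422, 0.1122]
tcp_rot: [[0.992, 0.121, -0.046], [0.129, -0.945, 0.3], [-0.007, -0.303, -0.953]]
ft_force: [-1.3, -0.3, 0.4]
grip_width: 0.0383
gripper_force: 0.0
```

>>> play_rows(series=[{"translation": [0, 0.2, -0.7], "rot": [0, 0, 0], "claw": 0.45}, {"translation": [0, 0.4, -1.3], "rot": [0, 0, 0], "claw": 0.45}, {"translation": [0, 0.43, -1.5], "rot": [0, 0, 0], "claw": 0.45}, {"translation": [0, 0.43, -1.5], "rot": [0, 0, 0], "claw": 0.45}])

```text
clock: 12.33
ee_pos: [0.448, 0.046, 0.0979]
tcp_rot: [[0.992, 0.12, -0.044], [0.128, -0.945, 0.3], [-0.006, -0.303, -0.953]]
ft_force: [-0.0, 0.3, 0.5]
grip_width: 0.0386
gripper_force: 0.0
```

```bash
python3 g.py; python3 - <<'E'
from h import *
from station import arm
d=arm.get_image('wrist')['color'][100:400,130:430];w=arm.get_image('top')['color'][200:300,220:320]
cv2.imwrite('pics/w6.png',np.hstack([cv2.resize(d,(400,400)),cv2.resize(w,(400,400),interpolation=2)]))
E
```

```text
dcm [ 0.38 -2.04  6.66] rot [-0.001 -0.006 -0.001] deg 0.4
dcm [0.11 0.02 0.08] rot [-0.001 -0.006 -0.001] deg 0.4
dcm [ 0.38 -2.04  6.66] rot [-0.13   0.939 -2.994] deg 180.0
dcm [0.11 0.02 0.08] rot [-0.13   0.939 -2.994] deg 180.0
d [-0.038  0.298 -0.954] [-11.4  12.2 120.7  20.3  55.   58.4] 12.3333
```

View pics/w6.png

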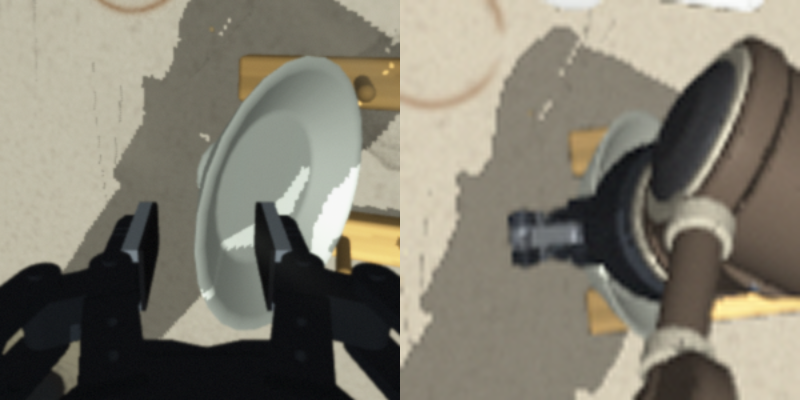

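The rim sits midway between the fingers: outer finger at 150, rim at 200, inner finger at 258. Closing.

>>> play_rows(series=[{"translation": [0, 0, 0], "rot": [0, 0, 0], "claw": 0.25}, {"translation": [0, 0, 0], "rot": [0, 0, 0], "claw": 0.2}, {"translation": [0, 0, 0], "rot": [0, 0, 0], "claw": 0.15}, {"translation": [0, 0, 0], "rot": [0, 0, 0], "claw": 0.1}, {"translation": [0, 0, 0], "rot": [0, 0, 0], "claw": 0}])

```text
clock: 12.85
ee_pos: [0.4484, 0.0455, 0.0989]
tcp_rot: [[0.992, 0.12, -0.044], [0.127, -0.946, 0.299], [-0.005, -0.302, -0.953]]
ft_force: [-1.9, -2.2, 8.0]
grip_width: 0.0059
gripper_force: 57.2
```

>>> play_rows(series=[{"translation": [0, 0, 0], "rot": [0, 0, 0], "claw": 0}, {"translation": [0, 0, 0], "rot": [0, 0, 0], "claw": 0}, {"translation": [0, 0, 0], "rot": [0, 0, 0], "claw": 0}])

```text
clock: 13.1
ee_pos: [0.4484, 0.0452, 0.0991]
tcp_rot: [[0.992, 0.12, -0.044], [0.127, -0.946, 0.299], [-0.005, -0.302, -0.953]]
ft_force: [-2.7, -2.1, 6.9]
grip_width: 0.0059
gripper_force: 57.1
```

>>> play_rows(series=[{"translation": [0, 0, 0.7], "rot": [0, 0, 0], "claw": 0}, {"translation": [0, 0, 1.5], "rot": [0, 0, 0], "claw": 0}, {"translation": [0, 0, 3], "rot": [0, 0, 0], "claw": 0}, {"translation": [0, 0, 5], "rot": [0, 0, 0], "claw": 0}, {"translation": [0, 0, 7], "rot": [0, 0, 0], "claw": 0}])

```text
clock: 13.52
ee_pos: [0.4473, 0.0464, 0.1689]
tcp_rot: [[0.992, 0.12, -0.046], [0.128, -0.945, 0.301], [-0.007, -0.304, -0.953]]
ft_force: [1.1, -0.3, -1.7]
grip_width: 0.0046
gripper_force: 56.0
```

>>> play_rows(series=[{"translation": [0, 0, 2.5], "rot": [0, 0, 0], "claw": 0}, {"translation": [0, 0, 5], "rot": [0, 0, 0], "claw": 0}, {"translation": [0, 0, 7], "rot": [0, 0, 0], "claw": 0}, {"translation": [0, 0, 7], "rot": [0, 0, 0], "claw": 0}, {"translation": [0, 0, 7], "rot": [0, 0, 0], "claw": 0}])

```text
clock: 13.93
ee_pos: [0.4488, 0.0459, 0.2394]
tcp_rot: [[0.992, 0.122, -0.041], [0.128, -0.946, 0.299], [-0.002, -0.302, -0.953]]
ft_force: [-0.3, -0.4, -2.4]
grip_width: 0.0051
gripper_force: 56.1
```

```bash
python3 - <<'E'
from h import *
from station import arm
s=arm.sense();w=arm.get_image('wrist');t=arm.get_image('top');np.savez('w7.npz',R=s['tcp_rot'],p=s['ee_pos'],**w)
d=w['color'][100:400,130:430];print(s['clock'],s['ft_force'],s['ft_torque'],s['ee_pos'])
cv2.imwrite('pics/w7.png',np.hstack([cv2.resize(d,(400,400)),cv2.resize(t['color'][180:310,220:350],(400,400),interpolation=2)]))
E
```

```text
13.9333 [-0.26630624 -0.443325   -2.35639476] [-0.25348615 -0.04209407 -0.01698453] [0.44881982 0.04594969 0.23939645]
```

View pics/w7.png

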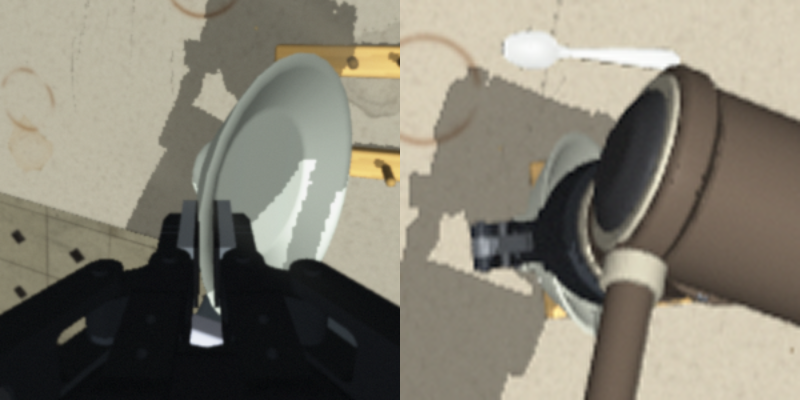

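Held by the rim. I'll fit the rim circle in the hand frame from this wrist image.

```bash
cat > fit.py <<'E'
from h import *
from scipy.optimize import least_squares
def fitrim(f,dbg=False):
    w=dict(np.load(f));Tc=w['T_tool_cam'];g=cv2.cvtColor(w['color'],cv2.COLOR_BGR2HSV)
    m=((g[...,1]<26)&(g[...,2]>95)).astype(np.uint8);m[300:]=0;m[:, :260]=0;m[:,405:]=0
    m=cv2.morphologyEx(m,cv2.MORPH_OPEN,np.ones((3,3)))
    k=max(cv2.findContours(m,0,1)[0],key=cv2.contourArea).reshape(-1,2)
    pts=k[(k[:,1]<235)&((k[:,0]>322)|(k[:,1]<205)&(k[:,0]>298))].astype(float)
    q=cv2.undistortPoints(pts.reshape(-1,1,2),w['K'],w['D']).reshape(-1,2)
    r=np.c_[q[:,0],-q[:,1],-np.ones(len(q))]@Tc[:3,:3].T;o=Tc[:3,3]
    h=.5**.5;u=np.array([0,-h,-h]);zl=np.array([0,-h,h]);x=np.array([1.,0,0])
    def pose(v):
        Rd=Ro.from_rotvec(v[0]*x+v[1]*u).as_matrix();n=Rd@zl
        return -(.0585*u+.019*np.array([0,0,1]))+v[2:5],n
    def res(v):
        C,n=pose(v);P=o+r*(((C-o)@n)/(r@n))[:,None]
        return np.r_[(np.linalg.norm(P-C,axis=1)-.0635)/.0008/np.sqrt(len(r)/8),v/[.05,.05,.003,.0015,.003]]
    s=least_squares(res,np.zeros(5),loss='soft_l1');C,n=pose(s.x)
    print('pts',len(pts),k.min(0),k.max(0),'dev deg',np.degrees(s.x[:2]).round(1),'mm',(s.x[2:]*1e3).round(1),'rms mm',(np.std(s.fun[:-5])*.8*np.sqrt(len(r)/8)).round(2))
    return C,n,w
if __name__=='__main__':
    C,n,w=fitrim('w7.npz');print('tool C',C.round(4),'n',n.round(3));print('world axis',(w['R']@n).round(3),'C',(w['p']+w['R']@C).round(4))
    np.savez('hand.npz',C=C,n=n)
E
python3 fit.py
```

```text
pts 176 [274 141] [393 299] dev deg [ 1.8 -0.2] mm [ 0.3 -3.6  2.2] rms mm 0.62
tool C [0.0003 0.0378 0.0245] n [ 0.003 -0.729  0.685]
world axis [-0.114  0.894 -0.433] C [0.4527 0.0176 0.2046]
```

```bash
cat > tgt.py <<'E'
from h import *
from station import arm
import sys
s=arm.sense();H=np.load('hand.npz');R=np.array(s['tcp_rot']);a=R@H['n'];B=np.array([.4618,-.2749,float(sys.argv[1])])
c=np.cross(a,-ez);ang=np.arctan2(np.linalg.norm(c),-a[2]);Rt=Ro.from_rotvec(c/max(np.linalg.norm(c),1e-9)*ang).as_matrix()@R
print(s['clock'],'C',(s['ee_pos']+R@H['C']).round(4),'axis',a.round(3),s['qpos'].round(0),s['ft_force'].round(1) if hasattr(s['ft_force'],'round') else s['ft_force']);delta(s,B-Rt@H['C'],Rt);print(Rt[:,2])
E
python3 tgt.py .16
```

```text
14.0333 C [0.4507 0.0178 0.2022] axis [-0.116  0.895 -0.431] [-11.   0. 115.  17.  72.  65.] [-0.6  0.5 -2.2]
dcm [  0.92 -27.77  -8.77] rot [-1.115 -0.145  0.   ] deg 64.4
[ 0.08656376 -0.72366707 -0.68469897]
```

>>> play_rows(series=[{"translation": [0, -1.8, 0], "rot": [-0.074, -0.0097, 0], "claw": 0}, {"translation": [0.1, -3.7, 0], "rot": [-0.149, -0.019, 0], "claw": 0}, {"translation": [0.2, -5.6, 0], "rot": [-0.223, -0.029, 0], "claw": 0}, {"translation": [0.2, -7.4, 0], "rot": [-0.297, -0.039, 0], "claw": 0}, {"translation": [0.3, -9.2, 0], "rot": [-0.372, -0.048, 0], "claw": 0}])

```text
clock: 14.45
ee_pos: [0.4497, -0.0466, 0.2363]
tcp_rot: [[0.992, 0.126, -0.0], [0.126, -0.99, -0.07], [-0.009, 0.069, -0.998]]
ft_force: [-0.3, -0.1, -2.5]
grip_width: 0.0048
gripper_force: 58.2
```

>>> play_rows(series=[{"translation": [0, -1.8, 0], "rot": [-0.074, -0.0097, 0], "claw": 0}, {"translation": [0.1, -3.7, 0], "rot": [-0.149, -0.019, 0], "claw": 0}, {"translation": [0.2, -5.6, 0], "rot": [-0.223, -0.029, 0], "claw": 0}, {"translation": [0.2, -7.4, 0], "rot": [-0.297, -0.039, 0], "claw": 0}, {"translation": [0.3, -9.3, 0], "rot": [-0.372, -0.048, 0], "claw": 0}])

```text
clock: 14.87
ee_pos: [0.4526, -0.1392, 0.2361]
tcp_rot: [[0.992, 0.115, 0.047], [0.124, -0.896, -0.427], [-0.008, 0.429, -0.903]]
ft_force: [-0.4, 0.1, -2.1]
grip_width: 0.0044
gripper_force: 58.0
```

>>> play_rows(series=[{"translation": [0, -1.8, 0], "rot": [-0.074, -0.0097, 0], "claw": 0}, {"translation": [0.1, -3.7, 0], "rot": [-0.149, -0.019, 0], "claw": 0}, {"translation": [0.2, -5.6, -1], "rot": [-0.223, -0.029, 0], "claw": 0}, {"translation": [0.2, -7.4, -3], "rot": [-0.297, -0.039, 0], "claw": 0}, {"translation": [0.3, -9.3, -5], "rot": [-0.372, -0.048, 0], "claw": 0}])

```text
clock: 15.28
ee_pos: [0.4567, -0.232, 0.1866]
tcp_rot: [[0.992, 0.086, 0.089], [0.124, -0.678, -0.725], [-0.002, 0.73, -0.683]]
ft_force: [-0.9, -0.8, -2.6]
grip_width: 0.0048
gripper_force: 58.0
```

>>> play_rows(series=[{"translation": [0, 0, -1.5], "rot": [0, 0, 0], "claw": 0}, {"translation": [0, 0, -3], "rot": [0, 0, 0], "claw": 0}, {"translation": [0, 0, -3], "rot": [0, 0, 0], "claw": 0}, {"translation": [0, 0, -3], "rot": [0, 0, 0], "claw": 0}, {"translation": [0, 0, -3], "rot": [0, 0, 0], "claw": 0}])

```text
clock: 15.7
ee_pos: [0.457, -0.232, 0.158]
tcp_rot: [[0.992, 0.087, 0.088], [0.123, -0.679, -0.724], [-0.003, 0.729, -0.684]]
ft_force: [0.4, -0.3, -1.8]
grip_width: 0.005
gripper_force: 58.0
```

```bash
python3 tgt.py .16; python3 - <<'E'
from h import *
from station import arm
t=arm.get_image('top');s=arm.get_image('scene');np.savez('top8.npz',**t);np.savez('scene8.npz',**s)
cv2.imwrite('pics/t8.png',np.hstack([cv2.resize(t['color'][190:315,350:475],(400,400),interpolation=2),cv2.resize(s['color'][90:230,290:430],(400,400),interpolation=2)]))
E
```

```text
15.7 C [ 0.4627 -0.2754  0.1688] axis [-0.    -0.001 -1.   ] [ -6.  12. 126. -64.  52. 123.] [ 0.4 -0.3 -1.8]
dcm [-0.09  0.05 -0.88] rot [ 0.001 -0.    -0.   ] deg 0.0
[ 0.08783313 -0.7235141  -0.68469897]
```

View pics/t8.png

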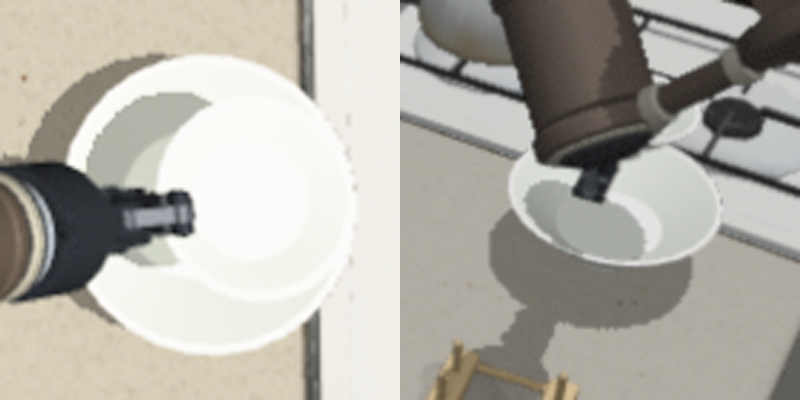

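```bash
python3 - <<'E'
from h import *
t=dict(np.load('top8.npz'));print('ceil',plane(t,[(350+249/3.2-.35,190+200/3.2-.35)],.153),'rim rows',plane(t,[(350+248/3.2-.35,190+197.5/3.2-.35)],.169))
g=cv2.GaussianBlur(cv2.cvtColor(t['color'],cv2.COLOR_BGR2GRAY),(3,3),0)
def prof(c,z,r0,r1,angs):
    out=[]
    for a in np.radians(angs):
        rr=np.arange(r0,r1,.0005);P=np.c_[c[0]+rr*np.cos(a),c[1]+rr*np.sin(a),np.full(len(rr),z)]
        C=(P-t['origin'])@t['orientation'];uv=cv2.projectPoints(np.c_[C[:,0],-C[:,1],-C[:,2]],np.zeros(3),np.zeros(3),t['K'],t['D'])[0].astype(np.float32)
        v=cv2.remap(g,uv,None,1).ravel().astype(float);i=np.gradient(v)[3:-3].argmin()+3;out.append(np.r_[P[i],np.gradient(v)[i]])
    return np.array(out)
for nm,z,r0,r1 in(('rim',.1688,.056,.072),('ceil',.1528,.03,.045)):
    E=prof((.4627,-.2754),z,r0,r1,np.r_[-180:60:6,120:180:6]);E=E[E[:,3]<-.6]
    for _ in range(5):
        c,r=circ(E);e=abs(np.linalg.norm(E[:,:2]-c,axis=1)-r);E=E[e<=max(.0015,np.percentile(e,85))]
    print(nm,c.round(4),r.round(4),len(E))
E
```

```text
ceil [[ 0.46317318 -0.27798308  0.153     ]] rim rows [[ 0.46448682 -0.27242294  0.169     ]]
rim [ 0.4647 -0.2771] 0.0625 30
ceil [ 0.4642 -0.2772] 0.0383 20
```

```bash
python3 - <<'E'
from h import *
from station import arm
s=arm.sense();R=np.array(s['tcp_rot']);H=np.load('hand.npz')
C=R.T@(np.array([.4639,-.2766,.1688])-s['ee_pos']);np.savez('hand.npz',C=C,n=H['n']);print(C)
Rt=Ro.from_rotvec([0,0,np.radians(22)]).as_matrix()@R
delta(s,np.array([.4618,-.2749,.135])-Rt@C,Rt)
E
```

```text
[0.00041468 0.03766859 0.02619519]
dcm [-1.83 -0.38 -3.38] rot [-0.     0.     0.384] deg 22.0
```

>>> play_rows(series=[{"translation": [-0.4, -0.1, 0], "rot": [0, 0, 0.077], "claw": 0}, {"translation": [-0.8, -0.2, 0], "rot": [0, 0, 0.154], "claw": 0}, {"translation": [-1.2, -0.3, 0], "rot": [0, 0, 0.23], "claw": 0}, {"translation": [-1.5, -0.35, 0], "rot": [0, 0, 0.307], "claw": 0}, {"translation": [-1.8, -0.4, 0], "rot": [0, 0, 0.384], "claw": 0}])

```text
clock: 16.22
ee_pos: [0.4396, -0.23, 0.1857]
tcp_rot: [[0.874, 0.35, 0.336], [0.485, -0.621, -0.616], [-0.006, 0.701, -0.713]]
ft_force: [0.4, -0.4, -1.4]
grip_width: 0.0047
gripper_force: 58.1
```

>>> play_rows(series=[{"translation": [0, 0, -1], "rot": [0, 0, 0], "claw": 0}, {"translation": [0, 0, -2], "rot": [0, 0, 0], "claw": 0}, {"translation": [0, 0, -3.2], "rot": [0, 0, 0], "claw": 0}, {"translation": [0, 0, -3.2], "rot": [0, 0, 0], "claw": 0}, {"translation": [0, 0, -3.2], "rot": [0, 0, 0], "claw": 0}])

```text
clock: 16.63
ee_pos: [0.439, -0.2263, 0.1657]
tcp_rot: [[0.879, 0.358, 0.316], [0.477, -0.64, -0.603], [-0.014, 0.68, -0.733]]
ft_force: [0.0, 0.5, -2.1]
grip_width: 0.0048
gripper_force: 58.0
```

```bash
python3 tgt.py .082; cat > ed.py <<'E'
from h import *
from station import arm
import sys
t=arm.get_image('top');H=np.load('hand.npz');s=arm.sense();c0=s['ee_pos']+np.array(s['tcp_rot'])@H['C']
g=cv2.GaussianBlur(cv2.cvtColor(t['color'],cv2.COLOR_BGR2GRAY),(3,3),0)
def run(nm,c,z,r0,r1,sg=1,angs=np.r_[-180:50:6,170:180:6]):
    out=[]
    for a in np.radians(angs):
        rr=np.arange(r0,r1,.0005);P=np.c_[c[0]+rr*np.cos(a),c[1]+rr*np.sin(a),np.full(len(rr),z)]
        C=(P-t['origin'])@t['orientation'];uv=cv2.projectPoints(np.c_[C[:,0],-C[:,1],-C[:,2]],np.zeros(3),np.zeros(3),t['K'],t['D'])[0].astype(np.float32)
        v=sg*np.gradient(cv2.remap(g,uv,None,1).ravel().astype(float));i=v[3:-3].argmin()+3;out.append(np.r_[P[i],v[i]])
    E=np.array(out);E=E[E[:,3]<-.6]
    for _ in range(5):
        c,r=circ(E);e=abs(np.linalg.norm(E[:,:2]-c,axis=1)-r);E=E[e<=max(.0015,np.percentile(e,85))]
    print(nm,c.round(4),r.round(4),len(E))
run('rim',c0,c0[2],.056,.072);run('ceil',c0,c0[2]-.016,.03,.045);run('big',(.4618,-.2749),.072,.093,.112)
E
python3 ed.py
```

```text
16.6333 C [ 0.4611 -0.2659  0.1722] axis [-0.042  0.055 -0.998] [-13.  -1. 136. -68.  34. 104.] [ 0.   0.5 -2.1]
dcm [ 0.1  -0.94 -9.33] rot [-0.055 -0.042 -0.   ] deg 4.0
[ 0.345531   -0.64171305 -0.68469897]
rim [ 0.4615 -0.2651] 0.0625 25
ceil [ 0.4607 -0.2679] 0.0356 14
big [ 0.4615 -0.2743] 0.101 36
```

```bash
python3 - <<'E'
from h import *
from station import arm
s=arm.sense();R=np.array(s['tcp_rot']);H=np.load('hand.npz');C=H['C']
# level frame: tool y in plane; d at azimuth
a=R@H['n'];c=np.cross(a,-ez);Rl=Ro.from_rotvec(c/np.linalg.norm(c)*np.arcsin(np.linalg.norm(c))).as_matrix()@R
az=np.degrees(np.arctan2(Rl[1,2],Rl[0,2]));print('az',az)
for tgt in(-111,):
    Rt=Ro.from_euler('z',tgt-az,degrees=True).as_matrix()@Rl
    delta(s,np.array([.4618,-.2749,.16])-Rt@C,Rt)
E
```

```text
az -61.67984261151856
dcm [ 3.83 -0.65 -1.54] rot [-0.069 -0.016 -0.86 ] deg 49.5
```

>>> play_rows(series=[{"translation": [0.4, 0, 0.2], "rot": [-0.007, -0.002, -0.086], "claw": 0}, {"translation": [0.8, -0.1, 0.2], "rot": [-0.014, -0.003, -0.172], "claw": 0}, {"translation": [1.2, -0.2, 0.2], "rot": [-0.021, -0.005, -0.258], "claw": 0}, {"translation": [1.6, -0.3, 0.2], "rot": [-0.028, -0.006, -0.344], "claw": 0}, {"translation": [1.9, -0.3, 0.2], "rot": [-0.035, -0.008, -0.43], "claw": 0}])

```text
clock: 17.1
ee_pos: [0.4587, -0.229, 0.1683]
tcp_rot: [[0.998, 0.055, 0.034], [0.063, -0.705, -0.706], [-0.015, 0.707, -0.707]]
ft_force: [0.8, -0.0, -1.6]
grip_width: 0.0049
gripper_force: 58.1
```

>>> play_rows(series=[{"translation": [0.4, 0, 0], "rot": [-0.007, -0.002, -0.086], "claw": 0}, {"translation": [0.8, -0.1, 0], "rot": [-0.014, -0.003, -0.172], "claw": 0}, {"translation": [1.2, -0.2, 0], "rot": [-0.021, -0.005, -0.258], "claw": 0}, {"translation": [1.6, -0.3, 0], "rot": [-0.028, -0.006, -0.344], "claw": 0}, {"translation": [1.9, -0.3, 0], "rot": [-0.035, -0.008, -0.43], "claw": 0}])

```text
clock: 17.52
ee_pos: [0.4779, -0.2319, 0.1679]
tcp_rot: [[0.934, -0.244, -0.263], [-0.358, -0.638, -0.681], [-0.002, 0.73, -0.683]]
ft_force: [0.4, -0.7, -1.1]
grip_width: 0.0053
gripper_force: 58.0
```

```bash
python3 tgt.py .135;python3 ed.py
```

```text
17.5167 C [ 0.4622 -0.2739  0.1775] axis [ 0.001 -0.002 -1.   ] [ -6.  23. 108. -48.  72. 130.] [ 0.4 -0.7 -1.1]
dcm [-0.05 -0.09 -4.24] rot [0.002 0.001 0.   ] deg 0.1
[-0.26317781 -0.67965047 -0.68469897]
rim [ 0.463  -0.2739] 0.0627 22
ceil [ 0.4662 -0.2738] 0.0415 10
big [ 0.4615 -0.2739] 0.1012 33
```

>>> play_rows(series=[{"translation": [-0.1, -0.05, -1.5], "rot": [0, 0, 0], "claw": 0}, {"translation": [-0.1, -0.05, -3], "rot": [0, 0, 0], "claw": 0}, {"translation": [-0.1, -0.05, -4.5], "rot": [0, 0, 0], "claw": 0}, {"translation": [-0.1, -0.05, -5.5], "rot": [0, 0, 0], "claw": 0}, {"translation": [-0.1, -0.05, -6], "rot": [0, 0, 0], "claw": 0}])

```text
clock: 17.98
ee_pos: [0.4729, -0.2325, 0.1057]
tcp_rot: [[0.935, -0.237, -0.264], [-0.355, -0.641, -0.681], [-0.007, 0.73, -0.683]]
ft_force: [-0.1, 0.9, -3.0]
grip_width: 0.0045
gripper_force: 58.0
```

>>> play_rows(series=[{"translation": [0, 0, -0.6], "rot": [0, 0, 0], "claw": 0}, {"translation": [0, 0, -1.2], "rot": [0, 0, 0], "claw": 0}, {"translation": [0, 0, -1.8], "rot": [0, 0, 0], "claw": 0}, {"translation": [0, 0, -2], "rot": [0, 0, 0], "claw": 0}, {"translation": [0, 0, -2], "rot": [0, 0, 0], "claw": 0}])

```text
clock: 18.4
ee_pos: [0.4755, -0.2331, 0.0884]
tcp_rot: [[0.935, -0.242, -0.261], [-0.356, -0.639, -0.682], [-0.002, 0.73, -0.683]]
ft_force: [0.4, 0.5, -1.2]
grip_width: 0.0045
gripper_force: 58.0
```

```bash
python3 tgt.py .082;python3 ed.py
```

```text
18.4 C [ 0.46   -0.2752  0.098 ] axis [ 0.    -0.002 -1.   ] [ -6.  30. 109. -50.  66. 137.] [ 0.4  0.5 -1.2]
dcm [ 0.18  0.03 -1.59] rot [0.002 0.    0.   ] deg 0.1
[-0.26111822 -0.68044441 -0.68469897]
rim [ 0.4607 -0.2767] 0.0626 34
ceil [ 0.4625 -0.2752] 0.0404 8
big [ 0.4615 -0.274 ] 0.1012 35
```

>>> play_rows(series=[{"translation": [0.1, 0.12, -0.4], "rot": [0, 0, 0], "claw": 0}, {"translation": [0.1, 0.12, -0.8], "rot": [0, 0, 0], "claw": 0}, {"translation": [0.1, 0.12, -1.1], "rot": [0, 0, 0], "claw": 0}, {"translation": [0.1, 0.12, -1.1], "rot": [0, 0, 0], "claw": 0}, {"translation": [0.1, 0.12, -1.1], "rot": [0, 0, 0], "claw": 0}])

```text
clock: 18.87
ee_pos: [0.4765, -0.2319, 0.0775]
tcp_rot: [[0.935, -0.241, -0.261], [-0.356, -0.639, -0.682], [-0.002, 0.73, -0.683]]
ft_force: [0.2, -0.2, -1.9]
grip_width: 0.0046
gripper_force: 58.0
```

>>> play_rows(series=[{"translation": [0, 0, -0.1], "rot": [0, 0, 0], "claw": 0}, {"translation": [0, 0, -0.2], "rot": [0, 0, 0], "claw": 0}, {"translation": [0, 0, -0.2], "rot": [0, 0, 0], "claw": 0}])

```text
clock: 19.12
ee_pos: [0.4767, -0.2319, 0.0756]
tcp_rot: [[0.935, -0.242, -0.261], [-0.356, -0.639, -0.682], [-0.002, 0.73, -0.684]]
ft_force: [-0.4, 0.1, -1.0]
grip_width: 0.0051
gripper_force: 58.0
```

>>> play_rows(series=[{"translation": [0, 0, -0.1], "rot": [0, 0, 0], "claw": 0}, {"translation": [0, 0, -0.1], "rot": [0, 0, 0], "claw": 0}, {"translation": [0, 0, -0.1], "rot": [0, 0, 0], "claw": 0}])

```text
clock: 19.37
ee_pos: [0.4767, -0.2319, 0.0747]
tcp_rot: [[0.935, -0.242, -0.261], [-0.356, -0.639, -0.682], [-0.002, 0.73, -0.683]]
ft_force: [0.2, -0.6, -2.0]
grip_width: 0.0046
gripper_force: 58.0
```

```bash
python3 tgt.py .082;python3 ed.py
```

```text
19.3667 C [ 0.4612 -0.274   0.0843] axis [ 0.001 -0.002 -1.   ] [ -6.  32. 109. -51.  66. 138.] [ 0.2 -0.6 -2. ]
dcm [ 0.06 -0.09 -0.22] rot [0.002 0.001 0.   ] deg 0.1
[-0.26110105 -0.680451   -0.68469897]
rim [ 0.4619 -0.2758] 0.0623 29
ceil [ 0.4627 -0.272 ] 0.0405 8
big [ 0.4613 -0.2742] 0.101 35
```

>>> play_rows(series=[{"translation": [0, 0.05, -0.05], "rot": [0, 0, 0], "claw": 0}, {"translation": [0, 0.05, -0.1], "rot": [0, 0, 0], "claw": 0}, {"translation": [0, 0.05, -0.1], "rot": [0, 0, 0], "claw": 0}])

```text
clock: 19.67
ee_pos: [0.4767, -0.2313, 0.0736]
tcp_rot: [[0.935, -0.242, -0.261], [-0.356, -0.639, -0.682], [-0.002, 0.73, -0.684]]
ft_force: [-0.0, -0.5, -2.2]
grip_width: 0.0049
gripper_force: 58.1
```

>>> play_rows(series=[{"translation": [0, 0, -0.05], "rot": [0, 0, 0], "claw": 0}, {"translation": [0, 0, -0.1], "rot": [0, 0, 0], "claw": 0}, {"translation": [0, 0, -0.1], "rot": [0, 0, 0], "claw": 0}])

```text
clock: 19.92
ee_pos: [0.4767, -0.2314, 0.0726]
tcp_rot: [[0.935, -0.242, -0.261], [-0.356, -0.639, -0.682], [-0.002, 0.73, -0.683]]
ft_force: [0.4, -0.5, -1.5]
grip_width: 0.005
gripper_force: 58.1
```

Still no contact (z force about −2 N); continuing in 1 mm steps.

>>> play_rows(series=[{"translation": [0, 0, -0.05], "rot": [0, 0, 0], "claw": 0}, {"translation": [0, 0, -0.1], "rot": [0, 0, 0], "claw": 0}, {"translation": [0, 0, -0.1], "rot": [0, 0, 0], "claw": 0}])

```text
clock: 20.17
ee_pos: [0.4768, -0.2314, 0.0719]
tcp_rot: [[0.935, -0.242, -0.261], [-0.356, -0.639, -0.682], [-0.001, 0.73, -0.683]]
ft_force: [-0.5, 0.2, -0.6]
grip_width: 0.0045
gripper_force: 58.7
```

>>> play_rows(series=[{"translation": [0, 0, -0.05], "rot": [0, 0, 0], "claw": 0}, {"translation": [0, 0, -0.1], "rot": [0, 0, 0], "claw": 0}, {"translation": [0, 0, -0.1], "rot": [0, 0, 0], "claw": 0}])

```text
clock: 20.42
ee_pos: [0.4769, -0.2314, 0.0711]
tcp_rot: [[0.935, -0.242, -0.26], [-0.356, -0.639, -0.682], [-0.001, 0.73, -0.683]]
ft_force: [0.8, 2.6, 0.7]
grip_width: 0.0046
gripper_force: 60.1
```

>>> play_rows(series=[{"translation": [0, 0, -0.05], "rot": [0, 0, 0], "claw": 0}, {"translation": [0, 0, -0.05], "rot": [0, 0, 0], "claw": 0}, {"translation": [0, 0, -0.05], "rot": [0, 0, 0], "claw": 0}])

```text
clock: 20.67
ee_pos: [0.477, -0.2314, 0.0707]
tcp_rot: [[0.935, -0.242, -0.26], [-0.356, -0.639, -0.682], [-0.001, 0.73, -0.683]]
ft_force: [0.4, 3.7, 3.4]
grip_width: 0.0052
gripper_force: 61.0
```

>>> play_rows(series=[{"translation": [0, 0, 0], "rot": [0, 0, 0], "claw": 0.07}, {"translation": [0, 0, 0], "rot": [0, 0, 0], "claw": 0.09}, {"translation": [0, 0, 0], "rot": [0, 0, 0], "claw": 0.11}, {"translation": [0, 0, 0], "rot": [0, 0, 0], "claw": 0.13}, {"translation": [0, 0, 0], "rot": [0, 0, 0], "claw": 0.15}])

```text
clock: 21.08
ee_pos: [0.4765, -0.2316, 0.07]
tcp_rot: [[0.935, -0.242, -0.261], [-0.356, -0.639, -0.682], [-0.002, 0.73, -0.683]]
ft_force: [-0.5, 0.0, 1.1]
grip_width: 0.0128
gripper_force: 0.0
```

>>> play_rows(series=[{"translation": [0, 0, 0], "rot": [0, 0, 0], "claw": 0.17}, {"translation": [0, 0, 0], "rot": [0, 0, 0], "claw": 0.18}, {"translation": [0, 0, 0], "rot": [0, 0, 0], "claw": 0.18}, {"translation": [0, 0, 0], "rot": [0, 0, 0], "claw": 0.18}])

```text
clock: 21.42
ee_pos: [0.4767, -0.2314, 0.0702]
tcp_rot: [[0.935, -0.242, -0.261], [-0.356, -0.639, -0.682], [-0.002, 0.73, -0.683]]
ft_force: [0.7, -0.6, -0.6]
grip_width: 0.0156
gripper_force: 0.0
```

```bash
python3 tgt.py .082;python3 ed.py; python3 - <<'E'
from h import *
from station import arm
s=arm.sense();print(s['tcp_rot'],s['grip_width'])
t=arm.get_image('top');w=arm.get_image('wrist')
cv2.imwrite('pics/t9.png',np.hstack([cv2.resize(t['color'][190:315,350:475],(390,400),interpolation=2),cv2.resize(w['color'][60:360,130:430],(400,400),interpolation=2)]))
E
```

```text
21.4167 C [ 0.4611 -0.2735  0.0798] axis [ 0.001 -0.002 -1.   ] [ -6.  32. 109. -51.  65. 138.] [ 0.7 -0.6 -0.6]
dcm [ 0.07 -0.14  0.23] rot [ 0.002  0.001 -0.   ] deg 0.1
[-0.26114468 -0.68043425 -0.68469897]
rim [ 0.4616 -0.2752] 0.0624 29
ceil [ 0.4624 -0.2735] 0.04 18
big [ 0.4615 -0.2744] 0.1009 34
[[ 0.93463657 -0.24191726 -0.26063486]
 [-0.35560057 -0.63922905 -0.68186103]
 [-0.00165142  0.72997416 -0.68347275]] 0.015576968687135952
```

View pics/t9.png

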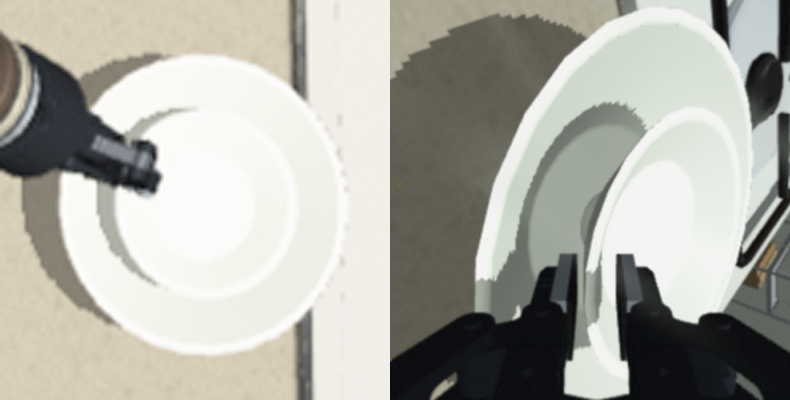

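The small lid stands free, level and concentric (rim centre within 1 mm of the big lid's), with the rim between the open fingers at (568) and (622). Retreating along the wall.

>>> play_rows(series=[{"translation": [0, 0, 0], "rot": [0, 0, 0], "claw": 0.21}, {"translation": [0.1, 0.2, 0.2], "rot": [0, 0, 0], "claw": 0.21}, {"translation": [0.2, 0.48, 0.48], "rot": [0, 0, 0], "claw": 0.21}, {"translation": [0.3, 0.8, 0.8], "rot": [0, 0, 0], "claw": 0.21}, {"translation": [0.44, 1.15, 1.15], "rot": [0, 0, 0], "claw": 0.21}])

```text
clock: 21.98
ee_pos: [0.4812, -0.2195, 0.0821]
tcp_rot: [[0.935, -0.242, -0.261], [-0.356, -0.639, -0.682], [-0.002, 0.73, -0.683]]
ft_force: [0.2, -0.2, -0.1]
grip_width: 0.0178
gripper_force: 0.0
```

>>> play_rows(series=[{"translation": [0.15, 0.4, 0.4], "rot": [0, 0, 0], "claw": 0.21}, {"translation": [0.3, 0.8, 0.8], "rot": [0, 0, 0], "claw": 0.21}, {"translation": [0.5, 1.3, 1.3], "rot": [0, 0, 0], "claw": 0.21}, {"translation": [0.8, 2, 2], "rot": [0, 0, 0], "claw": 0.21}, {"translation": [1.1, 2.9, 2.9], "rot": [0, 0, 0], "claw": 0.21}])

```text
clock: 22.4
ee_pos: [0.492, -0.1903, 0.1112]
tcp_rot: [[0.934, -0.242, -0.261], [-0.356, -0.639, -0.682], [-0.002, 0.73, -0.683]]
ft_force: [-0.4, 0.6, -0.4]
grip_width: 0.0178
gripper_force: 0.0
```

>>> play_rows(series=[{"translation": [0.3, 1, 2], "rot": [0, 0, 0], "claw": 0.21}, {"translation": [0.5, 2, 4], "rot": [0, 0, 0], "claw": 0.21}, {"translation": [0.8, 3.5, 6.5], "rot": [0, 0, 0], "claw": 0.21}, {"translation": [1, 5, 9], "rot": [0, 0, 0], "claw": 0.21}, {"translation": [1, 5, 9], "rot": [0, 0, 0], "claw": 0.21}])

```text
clock: 22.82
ee_pos: [0.5063, -0.1385, 0.2065]
tcp_rot: [[0.936, -0.248, -0.252], [-0.353, -0.64, -0.683], [0.008, 0.728, -0.686]]
ft_force: [0.9, -0.5, 1.1]
grip_width: 0.0179
gripper_force: 0.0
```

```bash
cat > e2.py <<'E'
import re
src=open('ed.py').read().replace("c0=s['ee_pos']+np.array(s['tcp_rot'])@H['C']","c0=np.array([.4618,-.2749,.082])");exec(src)
E
python3 e2.py; python3 - <<'E'
from station import arm
s=arm.sense();print(s['clock'],s['ft_force'],s['ee_pos'],s['joint_velocities'].round(1) if hasattr(s['joint_velocities'],'round') else s['joint_velocities'])
E
```

```text
rim [ 0.4617 -0.2739] 0.0626 34
ceil [ 0.4601 -0.2767] 0.0354 13
big [ 0.4615 -0.2739] 0.101 35
22.8667 [-0.25018016  0.04349981 -0.68008851] [ 0.50513184 -0.13918995  0.20428535] [-1.4  2.4  3.2  0.4 -1.6  0.4]
```

Concentric within 1 mm, and the big lid hasn't moved. Handing in after letting the arm settle.

>>> play_rows(series=[{"translation": [0, 0, 0], "rot": [0, 0, 0], "claw": 0.21}, {"translation": [0, 0, 0], "rot": [0, 0, 0], "claw": 0.21}, {"translation": [0, 0, 0], "rot": [0, 0, 0], "claw": 0.21}, {"translation": [0, 0, 0], "rot": [0, 0, 0], "claw": 0.21}])

```text
clock: 23.2
ee_pos: [0.5011, -0.1413, 0.1995]
tcp_rot: [[0.934, -0.24, -0.263], [-0.356, -0.639, -0.682], [-0.004, 0.731, -0.683]]
ft_force: [-0.4, 0.4, 0.3]
grip_width: 0.0178
gripper_force: 0.0
```

```bash
python3 -c "
from station import arm
print(arm.sign_off())"
```

```text
the job is handed in; nothing more can be done
None
```

The small lid went into the rack by its knob, was let go there, retaken by its rim, and now stands knob-down and level in the big lid, centred within about 1 mm in the top view; I handed it in at about 23 s.

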